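Pack the doming kit into its wedge carrier

ROBOT

A 6-joint arm with a two-finger parallel gripper is mounted at the origin on the work surface; the furniture and walls round the work are solid. World frame = base frame: x ahead of the robot, y to its left, z up, the work surface at z = 0. Lengths are in m, angles in degrees, forces in N, time in s.
With the tool pointing down it reaches from about 0.4 to 0.825 m from the base axis. Payload 7 kg.
Tool frame: the origin (TCP) lies midway between the tips of the shut fingers; the grasp point (between the pads) lies 19 mm behind it; x points along the fingers, z is the direction in which the jaws open and shut, and the axes are right-handed (so a half turn about x gives the same grasp; the last joint's range is limited). The gripper opens to 88 mm and grips with 3 to 60 N. Pads are 19 mm wide; open, the fingers measure 130 mm over their backs; the gripper's body (78 mm by 193 mm) begins 47 mm behind the grasp point.
Start: joints at [-48.123, 20.546, 0.682, 0, -70.136, -16.507], TCP at [0.289, -0.61, 0.227] pointing down, gripper open.
Joint ranges: [-176.03, 176.03], [-82.01, 121.73], [-58.28, 71.71], [-173.87, 95.51], [-174.79, -0.11], [-173.66, 173.66]. Speed limits (degrees/s): [136.94, 136.94, 172.46, 180, 180, 180].

INTERFACE

Orientations are given as [roll, pitch, yaw] about the fixed x, y, z axes, in that order (R = Rz(yaw) Ry(pitch) Rx(roll)).
In Python, from plant import get_state, capture, close_job gives the robot as it stands.
- The arm moves only by the tool play_rows, never from a script. Its argument "series" is one flat list of numbers, 4 for each row, row after row: the shift along the tool's x, y, z in m, then the turn about the tool's x in rad. In form: [tx, ty, tz, spin, tx, ty, tz, spin, ...]. A call has exactly 5 rows; each row shifts and turns the commanded pose from where the row before left it, along the tool's axes as they then stand; what a row does not reach is not made up. A row lasts 1/12 s, in which the tool goes at most 41.7 mm and 7.16 degrees, less where a joint would pass 70% of its speed; a pose out of reach is approached as far as the arm can. A call is refused whole if a number of a shift passes 0.0417 or a number of a turn 0.125, either way. A call with a gripper value outside its range is refused whole. "jaw" is the opening in per cent of the stroke, from 0 (shut) to 100 (fully open), set as the call begins (left out, the last holds). The fingers move at their own pace and stop on an object; "squeeze" is the grip in N (left out, the last holds). Time passes only in rows, so rows that do not move let the fingers close, or fill a call up. It gives the time, the measured TCP pose, the force and the opening at its end, in the units of the state.
- get_state(): the state, without advancing time (a new reading comes with each control period).
- capture(name): name is "scene" or "top"; returns a dict with "img" (400x640x3 uint8, blue, green, red), "K" (3x3 intrinsics, pixels), "world_from_camera" (4x4, takes a point from camera to world coordinates). Camera axes: x right, y down, z forward; pixel columns grow to the right and rows downward; lengths in m; the calibration is good to about 2 mm. A picture is of the moment at which its call begins. There is no depth.
- close_job(): hands the job in, once; it reports no verdict.
The state is a dict: "time_s": time; "joints": joint angles; "qd": joint speeds; "joint_torque": joint torques, N m; "tcp_pos": TCP position; "eef_rot": TCP orientation; "contact_force": force on the tool from outside, world axes, zero at the start; "moment": the same for the moment, N m; "gripper_width": finger opening in m.
Only numpy, scipy, OpenCV 4.12 (cv2) and the standard library are available. Lean on these libraries where they do the work, as an engineer would, in place of code of your own. Each camera call takes 0.05 s, during which the arm holds its last target.

TASK

Pack the kit into the wooden carrier in this order: the flat rectangular tin lengthwise on the floor against the upright end stop (the end nearer the robot, where the floor reaches the board), the doming block (the metal block with cups) beside it on the floor, the round tin upright on top of the flat tin, and the small wooden block flat on top of the doming block. Last, drive the wooden wedge, thin edge down, into the gap left between the doming block and the leaning end board at the far end until it is tight and the row is locked without gaps. Do not disturb the hammer lying on the bench.

Things in the scene. Friction and masses are not known exactly. Their poses are not given: they have to be found in the camera images.
- carrier: waxed, slippery wooden carrier fixed to the bench, 185 x 88 mm. Origin: centre of its underside, on the bench; +x runs along the row from the end stop to the far (wedge) end board, z up. Plywood floor, top 20 mm above the bench, from the stop to x = +50 mm. Low side rails: inner faces at y = +-34 mm, tops 25 mm above the bench. Both end boards 16 mm thick, 46 mm high, full width.
- stop (a point): middle of the end stop's inner face at floor level (carrier x = -76.5 mm), where the row begins. The far end board leans outward by 12 degrees, like a face of the wedge: its inner face is 153 mm from here along the carrier's +x at its top edge, 143 mm at bench level. Packed tight, the flat tin's centre is 35.5 mm and the doming block's 97 mm from this point.
- slot (a point): where the middle of the wedge's underside comes when the row is tight, as seen from above (carrier x = +61.5 mm, y = 0), at bench level. The tight row leaves 30 mm here at the height of the doming block's top. The slot has no floor: it is open down to the bench, from carrier x = +50 mm to the leaning end board, 68 mm wide.
- flat_tin: flat light-grey rectangular tin with rounded corners and slip lid, 51 (x) x 71 (y) x 21 mm (z), 50 g, solid and closed, flat on top. Origin: centre of its underside; its long side is y. It stands lengthwise in the carrier: its y along the carrier's x, either way round.
- doming_block: square light-grey aluminium block with round cups in its top, 52 x 52 x 26 mm (z), 160 g. Origin: centre of its underside.
- rivet_tin: round light-grey screw-lid tin, 54 mm diameter, 24 mm high, 50 g. Origin: centre of its underside, z up.
- glue_block: small flat wooden block, 32 (x) x 36 (y) x 10 mm (z), 20 g. Origin: centre of its underside.
- wedge: pale wooden wedge standing on its thin edge, 46 mm wide (y, parallel ends to grip), 54 mm tall (z), tapering evenly in thickness (x, both faces alike) from 14 mm at the bottom to 37 mm at the top, 60 g. Origin: centre of the thin underside. It goes in upright, its x along the carrier's x; a push of 10 N on its top closes the row; tight, its underside is 8 mm above the bench and friction holds it.
- chasing_hammer: small hammer with wooden handle, 70 x 206 x 24 mm, lying on the bench; not to be disturbed. Origin: centre of its underside.
Mind the look-alikes: they are no part of the job. What is shaped like the glue_block but orange is not meant. Leave any blue look-alike of the rivet_tin alone.

How it is judged:
By the outcome, as a careful person would: the job done as asked, in the order asked, and still so for the second after the job is handed in, with the robot touching nothing.
It also fails if it takes over 120 s, if anything falls off the work surface, if the arm or the gripper's body presses on something with over 40 N, if the wrist force passes 120 N, or if a joint passes its speed limit or range.

## Working session

There is one attempt and no reset: what is moved stays moved. The work goes in short steps, Python scripts to look and compute and a tool call to move; the robot and the scene stay as the last step left them, time stands still between calls to the robot, and variables do not carry over. Pictures are saved under pics/ and viewed, and the job is handed in when it is done.

Besides the shell and the picture viewer there is one more tool, called after "Call:" as a command line: name --argument value ..., lists and objects as JSON in quotes. play_rows: Moves the arm, as the interface text tells. Its arguments: {"type":"object","properties":{"series":{"type":"array","items":{"type":"number"}},"jaw":{"type":"number"},"squeeze":{"type":"number"}},"required":["series"]}

```bash
ls; mkdir -p pics
python3 - <<'E'
from plant import get_state, capture
import cv2, numpy as np
s=get_state(); print(s)
for n in("scene","top"):
    c=capture(n); cv2.imwrite(f"pics/{n}0.png",c["img"]); print(n,c["K"].round(2).tolist(),c["world_from_camera"].round(4).tolist())
E
```

```text
pics
{'time_s': 0.0, 'joints': array([-4.81225975e+01,  2.05897411e+01,  6.33860821e-01, -2.12798350e-02,
       -7.01362720e+01, -1.65073340e+01]), 'qd': array([-0.02201436,  0.03232067, -0.05428603,  0.02105241,  0.03458518,
       -0.01982153]), 'joint_torque': array([ 8.72300570e-04, -5.82718885e+01,  2.93068010e+01,  6.99769601e+00,
        6.82326776e-03, -1.58555595e-04]), 'tcp_pos': array([ 0.28898513, -0.60946108,  0.22563883]), 'eef_rot': array([  4.26112582,  89.90570068, 119.62394771]), 'contact_force': array([ 0.14017529,  0.04990044, -0.02371025]), 'moment': array([-0.02217974, -0.00917565, -0.02260384]), 'gripper_width': 0.08763667860244767}
scene [[374.21, 0.0, 313.11], [0.0, 374.21, 195.85], [0.0, 0.0, 1.0]] [[0.8466, -0.3351, 0.4134, 0.0404], [-0.5317, -0.499, 0.6843, -0.6543], [-0.023, -0.7992, -0.6007, 0.6355], [0.0, 0.0, 0.0, 1.0]]
top [[386.47, 0.0, 320.28], [0.0, 386.47, 205.26], [0.0, 0.0, 1.0]] [[-0.0755, -0.9349, 0.3469, 0.0237], [-0.9971, 0.0732, -0.0197, 0.0333], [-0.007, -0.3474, -0.9377, 1.2492], [0.0, 0.0, 0.0, 1.0]]
```

View pics/scene0.png

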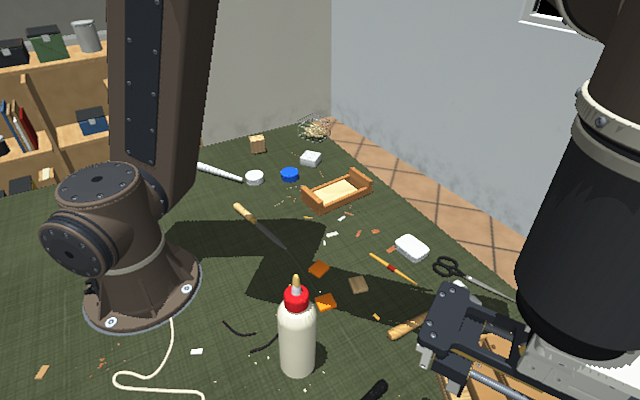

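View pics/top0.png

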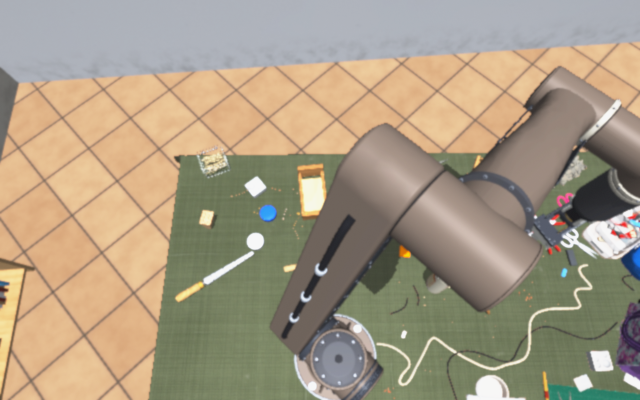

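```bash
cat > h.py <<'E'
import numpy as np, cv2, json
from plant import get_state, capture
def ray(c,u,v):
    K=np.array(c["K"]);T=np.array(c["world_from_camera"])
    d=T[:3,:3]@np.linalg.solve(K,[u,v,1.0]); return T[:3,3],d
def onplane(c,u,v,z):
    o,d=ray(c,u,v); return o+d*(z-o[2])/d[2]
def proj(c,p):
    T=np.array(c["world_from_camera"]);q=T[:3,:3].T@(np.array(p)-T[:3,3]);q=np.array(c["K"])@q;return q[:2]/q[2]
E
python3 - <<'E'
from h import *
c=capture("scene"); t=capture("top")
im=c["img"]
cv2.imwrite("pics/z1.png",cv2.resize(im[120:220,190:390],(800,400),interpolation=cv2.INTER_CUBIC))
cv2.imwrite("pics/z2.png",cv2.resize(im[220:350,290:490],(800,520),interpolation=cv2.INTER_CUBIC))
cv2.imwrite("pics/z3.png",cv2.resize(t["img"][140:260,170:370],(800,480),interpolation=cv2.INTER_CUBIC))
for n,u,v,z in [("carrier",337,192,.02),("wedge",257,145,.04),("dom",311,158,.026),("riv",254,177,.024),("flat",411,248,.02),("glue",358,285,.01)]:
    print(n,onplane(c,u,v,z).round(3))
E
```

```text
carrier [0.528 0.025 0.02 ]
wedge [0.445 0.36  0.04 ]
dom [0.559 0.211 0.026]
riv [0.366 0.217 0.024]
flat [ 0.545 -0.246  0.02 ]
glue [ 0.383 -0.259  0.01 ]
```

View pics/z1.png

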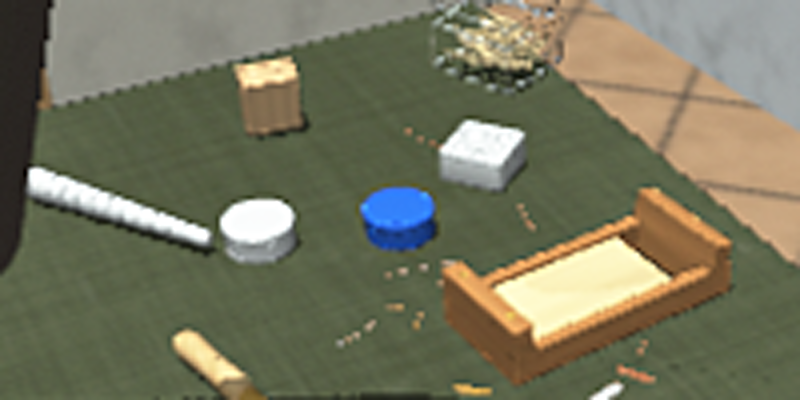

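View pics/z2.png

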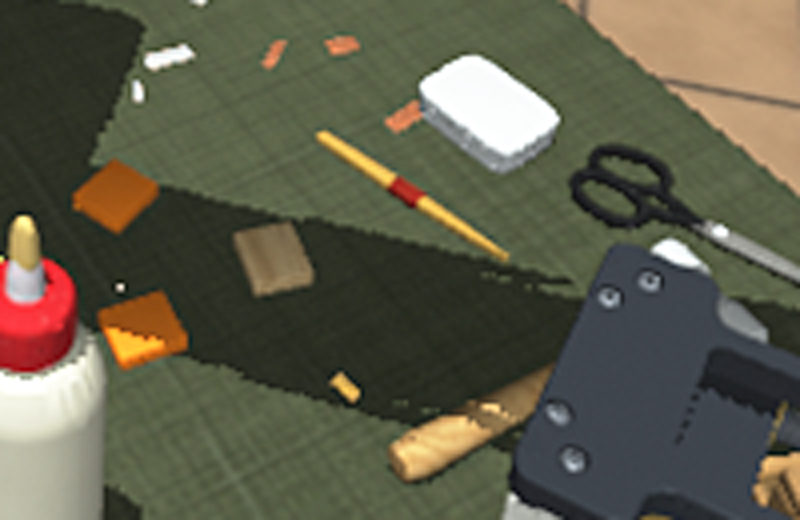

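View pics/z3.png

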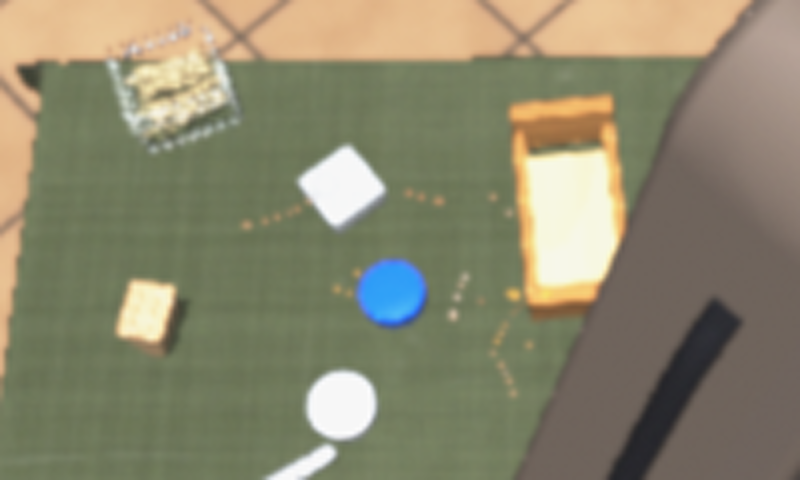

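```bash
cat >> h.py <<'E'
def blobs(c,mask,z,minA=40):
    out=[]
    cs,_=cv2.findContours(mask.astype(np.uint8),cv2.RETR_EXTERNAL,cv2.CHAIN_APPROX_NONE)
    for k in cs:
        if cv2.contourArea(k)<minA: continue
        P=np.array([onplane(c,u,v,z)[:2] for u,v in k[:,0,:]])
        (cx,cy),(w,h),a=cv2.minAreaRect((P*1000).astype(np.float32))
        out.append((k[:,0].mean(0).round(1).tolist(),cv2.contourArea(k),round(cx,1),round(cy,1),round(w,1),round(h,1),round(a,1)))
    return out
E
python3 - <<'E'
from h import *
c=capture("scene"); t=capture("top")
for nm,cc in(("scene",c),("top",t)):
    hsv=cv2.cvtColor(cc["img"],cv2.COLOR_BGR2HSV)
    for thr in (200,225):
        m=(hsv[...,1]<40)&(hsv[...,2]>thr)
        for z in (.021,.025): 
            print(nm,thr,z)
            for b in blobs(cc,m,z): 
                if 300<b[2]<800 and abs(b[3])<450: print("  ",b)
hsv=cv2.cvtColor(c["img"],cv2.COLOR_BGR2HSV)
for p in [(311,152),(311,168),(411,244),(405,258),(254,174),(254,186),(358,285),(319,269),(337,195),(300,190)]: print(p,hsv[p[1],p[0]],c["img"][p[1],p[0]])
E
```

```text
scene 200 0.021
   ([412.0, 245.5], 447.0, 551.5, -240.7, 52.2, 71.4, 4.4)
   ([253.9, 174.6], 132.0, 371.1, 232.5, 53.4, 52.7, 55.8)
   ([310.2, 155.3], 129.5, 569.5, 233.6, 57.8, 53.0, 34.3)
scene 200 0.025
   ([412.0, 245.5], 447.0, 548.1, -243.4, 51.9, 70.9, 4.4)
   ([253.9, 174.6], 132.0, 369.0, 226.8, 53.1, 52.3, 55.8)
   ([310.2, 155.3], 129.5, 566.0, 227.8, 57.4, 52.7, 34.3)
scene 225 0.021
   ([411.6, 245.3], 434.0, 551.7, -240.7, 51.6, 71.4, 3.9)
   ([254.0, 174.6], 124.0, 373.4, 234.0, 51.4, 51.4, 0.8)
   ([310.3, 155.4], 118.0, 570.8, 233.8, 53.5, 51.6, 33.2)
scene 225 0.025
   ([411.6, 245.3], 434.0, 548.4, -243.4, 51.2, 71.0, 3.9)
   ([254.0, 174.6], 124.0, 371.3, 228.3, 51.0, 51.1, 0.8)
   ([310.3, 155.4], 118.0, 567.4, 228.0, 53.1, 51.2, 33.2)
top 200 0.021
   ([254.9, 240.8], 206.5, 370.4, 230.6, 52.6, 54.9, 88.6)
   ([312.1, 193.5], 511.0, 521.0, 29.9, 114.3, 64.9, 1.8)
   ([254.7, 186.1], 217.0, 566.6, 227.2, 56.5, 55.3, 32.8)
top 200 0.025
   ([254.9, 240.8], 206.5, 369.3, 230.0, 52.5, 54.8, 88.6)
   ([312.1, 193.5], 511.0, 519.3, 29.9, 113.9, 64.7, 1.8)
   ([254.7, 186.1], 217.0, 564.9, 226.6, 56.3, 55.1, 32.8)
top 225 0.021
   ([255.0, 240.7], 188.5, 371.9, 230.6, 53.0, 50.8, 85.6)
   ([312.1, 193.5], 511.0, 521.0, 29.9, 114.3, 64.9, 1.8)
   ([255.0, 186.0], 202.0, 566.7, 227.2, 54.2, 54.0, 32.9)
top 225 0.025
   ([255.0, 240.7], 188.5, 370.8, 230.0, 52.8, 50.6, 85.6)
   ([312.1, 193.5], 511.0, 519.3, 29.9, 113.9, 64.7, 1.8)
   ([255.0, 186.0], 202.0, 564.9, 226.6, 54.0, 53.8, 32.9)
(311, 152) [ 98   4 250] [250 249 246]
(311, 168) [39 78 95] [66 95 86]
(411, 244) [ 90   1 252] [252 252 251]
(405, 258) [38 88 81] [53 81 74]
(254, 174) [ 90   1 252] [252 252 251]
(254, 186) [ 41  53 101] [ 80 101  93]
(358, 285) [ 19  98 133] [ 82 114 133]
(319, 269) [ 14 218 160] [ 23  86 160]
(337, 195) [ 26  58 253] [195 246 253]
(300, 190) [ 15  99 167] [102 135 167]
```

```bash
cat >> h.py <<'E'
from scipy.spatial.transform import Rotation as R
def pose(s=None):
    s=s or get_state(); M=R.from_euler('xyz',s["eef_rot"],degrees=True).as_matrix()
    return np.array(s["tcp_pos"]),np.degrees(np.arctan2(M[1,2],M[0,2])),M
def plan(p,psi,wps,maxs=.036,maxt=.12):
    """wps: (x,y,z,psi or None); prints rows"""
    rows=[];p=np.array(p,float)
    for w in wps:
        q=np.array(w[:3],float);tgt=psi if w[3] is None else w[3]
        n=max(1,int(np.ceil(np.linalg.norm(q-p)/maxs-1e-6)),int(np.ceil(abs(np.radians(tgt-psi))/maxt-1e-6)))
        for i in range(n):
            k=n-i; d=(q-p)/k; dps=(tgt-psi)/k
            a=np.radians(psi);tx=-d[2];tz=d[0]*np.cos(a)+d[1]*np.sin(a);ty=-d[0]*np.sin(a)+d[1]*np.cos(a)
            r=[round(tx,4),round(ty,4),round(tz,4),round(-np.radians(dps),4)]
            rows.append(r)
            p=p+np.array([r[2]*np.cos(a)-r[1]*np.sin(a),r[2]*np.sin(a)+r[1]*np.cos(a),-r[0]]);psi-=np.degrees(r[3])
    while len(rows)%5: rows.append([0,0,0,0])
    for i in range(0,len(rows),5): print(json.dumps(sum(rows[i:i+5],[])))
    return p,psi
E
python3 - <<'E'
from h import *
s=get_state();print(pose(s))
c=capture("scene")
print("bottle base",onplane(c,297,370,0), "handle tip",onplane(c,393,333,.01))
o,d=ray(c,295,280); b=onplane(c,297,365,0); k=((b-o)[:2]@d[:2])/(d[:2]@d[:2]); print("cap",o+k*d)
E
```

```text
(array([ 0.28911018, -0.60976505,  0.22624371]), np.float64(115.36975751458581), array([[-3.31902483e-04, -9.03561544e-01, -4.28458196e-01],
       [ 4.73898219e-04, -4.28458313e-01,  9.03561425e-01],
       [-9.99999833e-01,  9.68487043e-05,  5.70402585e-04]]))
bottle base [ 0.18490854 -0.34357373  0.        ] handle tip [ 0.36848952 -0.38418248  0.01      ]
cap [ 0.19682424 -0.33936282  0.22506208]
```

Run:
```python
from h import *
p,psi,_=pose()
plan(p,psi,[(.551,-.241,.16,184.4),(.551,-.241,.07,None)])
```

```text
[0.0051, -0.0304, 0.017, -0.0927, 0.0051, -0.0318, 0.0141, -0.0927, 0.0051, -0.033, 0.0111, -0.0927, 0.0051, -0.0338, 0.008, -0.0927, 0.0051, -0.0345, 0.0049, -0.0927]
[0.0051, -0.0347, 0.0016, -0.0927, 0.0051, -0.0348, -0.0016, -0.0927, 0.0051, -0.0345, -0.0048, -0.0927, 0.0051, -0.0339, -0.0079, -0.0926, 0.0051, -0.033, -0.0111, -0.0927]
[0.0051, -0.0318, -0.014, -0.0926, 0.0051, -0.0304, -0.0169, -0.0927, 0.0052, -0.0286, -0.0197, -0.0926, 0.03, -0.0, -0.0, -0.0, 0.03, -0.0, -0.0, -0.0]
[0.03, -0.0, -0.0, -0.0, 0, 0, 0, 0, 0, 0, 0, 0, 0, 0, 0, 0, 0, 0, 0, 0]
```

Call:
play_rows --series '[0.005,-0.03,0.017,-0.093,0.005,-0.032,0.014,-0.093,0.005,-0.033,0.011,-0.093,0.005,-0.034,0.008,-0.093,0.005,-0.035,0.005,-0.093]' --jaw 100 --squeeze 20

```text
time_s: 0.77
tcp_pos: [0.3908, -0.4664, 0.2014]
eef_rot: [-179.9, 90.0, -37.6]
contact_force: [1.3, -0.3, 0.7]
gripper_width: 0.0877
```

Call:
play_rows --series '[0.005,-0.035,0.002,-0.093,0.005,-0.035,-0.002,-0.093,0.005,-0.034,-0.005,-0.093,0.005,-0.034,-0.008,-0.093,0.005,-0.033,-0.011,-0.093]'

```text
time_s: 1.18
tcp_pos: [0.4918, -0.324, 0.1766]
eef_rot: [171.6, 90.0, -19.5]
contact_force: [1.2, -0.9, -0.5]
gripper_width: 0.0871
```

Call:
play_rows --series '[0.005,-0.032,-0.014,-0.093,0.005,-0.03,-0.017,-0.093,0.005,-0.029,-0.02,-0.092,0.02,0,0,0,0,0,0,0]'

```text
time_s: 1.6
tcp_pos: [0.5506, -0.2378, 0.1384]
eef_rot: [-24.5, 89.7, 160.2]
contact_force: [-1.1, -1.1, -0.4]
gripper_width: 0.0876
```

Run:
```python
from h import *
p,psi,_=pose();print(p,psi)
c=capture("scene"); t=capture("top")
cv2.imwrite("pics/s1.png",c["img"])
z=np.vstack([cv2.resize(c["img"][140:220,290:390],(500,400),interpolation=cv2.INTER_CUBIC)])
cv2.imwrite("pics/s1c.png",cv2.resize(c["img"][150:220,290:390],(800,560),interpolation=cv2.INTER_CUBIC))
cv2.imwrite("pics/t1c.png",cv2.resize(t["img"][150:230,270:370],(750,600),interpolation=cv2.INTER_CUBIC))
cv2.imwrite("pics/t1.png",t["img"])
```

```text
[ 0.55063598 -0.23781323  0.13844476] -175.27948724965296
```

View pics/s1.png

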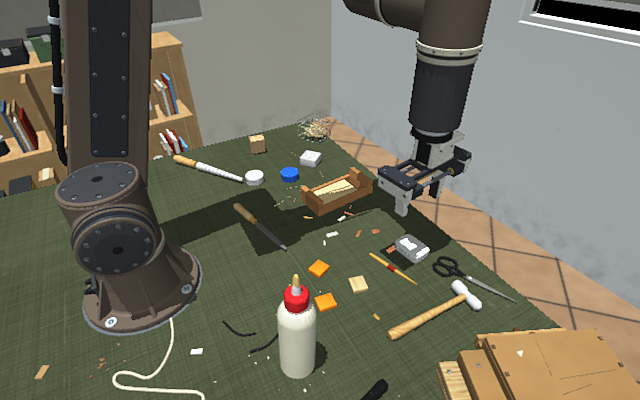

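View pics/s1c.png

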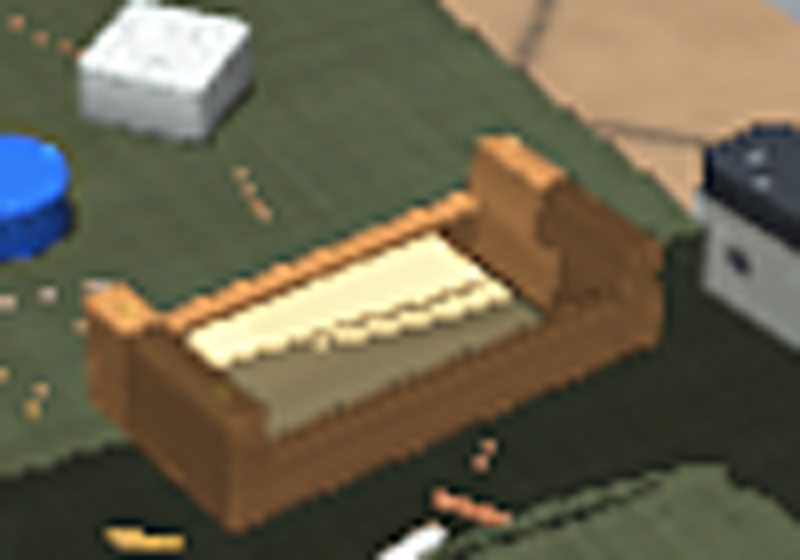

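View pics/t1c.png

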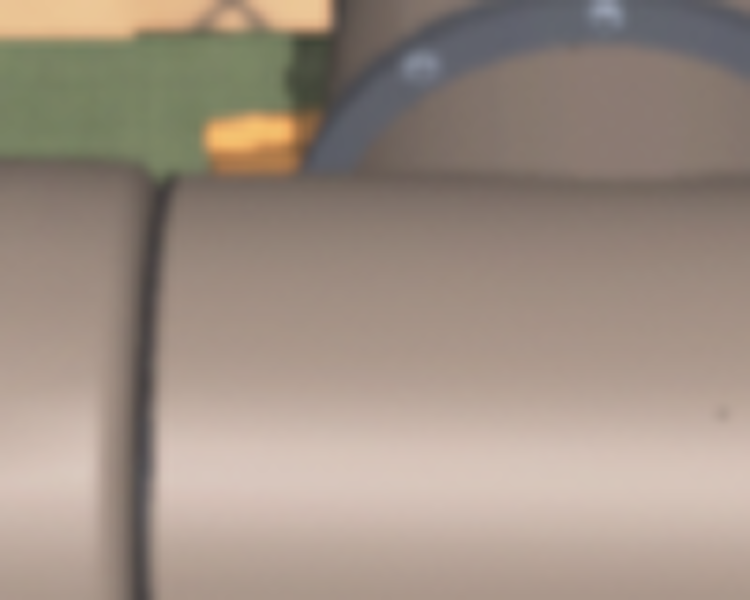

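View pics/t1.png

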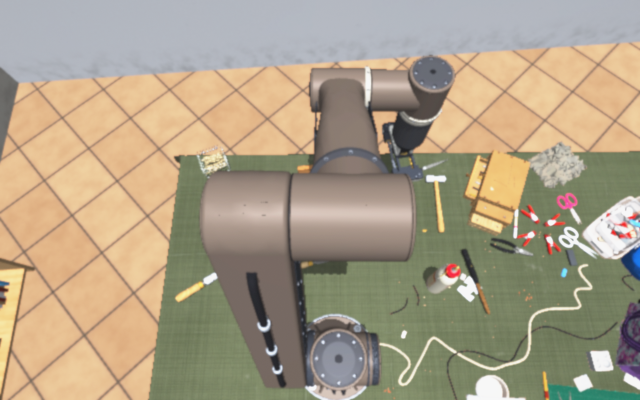

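```bash
cat > car.py <<'E'
from h import *
c=capture("scene"); t=capture("top")
def floor(cc,fn,roi,f=6):
    x0,y0,x1,y1=roi
    im=cv2.imread(fn)[y0:y1,x0:x1]
    big=cv2.resize(im,None,fx=f,fy=f,interpolation=cv2.INTER_LINEAR)
    b=big[...,0].astype(int)
    m=(b>130)&(big[...,2]>180)
    cs,_=cv2.findContours(m.astype(np.uint8),cv2.RETR_EXTERNAL,cv2.CHAIN_APPROX_NONE)
    k=max(cs,key=cv2.contourArea)[:,0].astype(float)
    uv=(k+.5)/f-.5+np.array([x0,y0])
    o=big.copy(); cv2.drawContours(o,[max(cs,key=cv2.contourArea)],-1,(255,0,0),1); cv2.imwrite("pics/fl_"+fn.split('/')[-1],o[:600,:800])
    return uv
def analyse(cc,uv,zs,nm):
    # iterate on yaw; zs: xmin,xmax,ymin,ymax heights
    P=np.array([onplane(cc,u,v,.02)[:2] for u,v in uv])*1000
    (cx,cy),wh,a=cv2.minAreaRect(P.astype(np.float32)); 
    yaw=a if wh[0]>wh[1] else a-90
    if yaw>45: yaw-=90
    if yaw<-45: yaw+=90
    print(nm,"rect",cx,cy,wh,a)
    A=np.radians(yaw);ex=np.array([np.cos(A),np.sin(A)]);ey=np.array([-ex[1],ex[0]])
    L=(P-[cx,cy])@np.c_[ex,ey]; w,h=max(wh)/2,min(wh)/2
    for s,msk,z in (("xmin",(L[:,0]<-w+6)&(abs(L[:,1])<h-12),zs[0]),("xmax",(L[:,0]>w-6)&(abs(L[:,1])<h-12),zs[1]),("ymin",(L[:,1]<-h+6)&(abs(L[:,0])<w-15),zs[2]),("ymax",(L[:,1]>h-6)&(abs(L[:,0])<w-15),zs[3])):
        Q=np.array([onplane(cc,u,v,z)[:2] for u,v in uv[msk]])*1000
        if len(Q)<5: print(s,"few");continue
        vx,vy,x,y=cv2.fitLine(Q.astype(np.float32),cv2.DIST_HUBER,0,.01,.01).ravel()
        ang=np.degrees(np.arctan2(vy,vx)); 
        print(s,len(Q),"pt",x.round(1),y.round(1),"ang",ang.round(1))
uv=floor(c,"pics/scene0.png",(290,150,390,220)); analyse(c,uv,(.046,.02,.025,.02),"scene")
uv=floor(t,"pics/top0.png",(285,155,345,225)); analyse(t,uv,(.046,.02,.0225,.0225),"top")
E
python3 car.py
```

```text
scene rect 524.4841918945312 33.32660675048828 (116.76496124267578, 67.22823333740234) 1.619538426399231
xmin few
xmax 59 pt 581.6 32.8 ang -88.8
ymin 152 pt 512.5 -4.3 ang 1.5
ymax 151 pt 513.4 65.3 ang 1.4
top rect 521.08154296875 30.082324981689453 (126.102294921875, 77.29209899902344) 1.779706597328186
xmin 83 pt 450.0 32.2 ang -84.8
xmax 92 pt 583.0 34.3 ang -88.6
ymin 133 pt 521.4 -6.5 ang 1.1
ymax 155 pt 529.6 68.1 ang 1.7
```

View pics/fl_scene0.png

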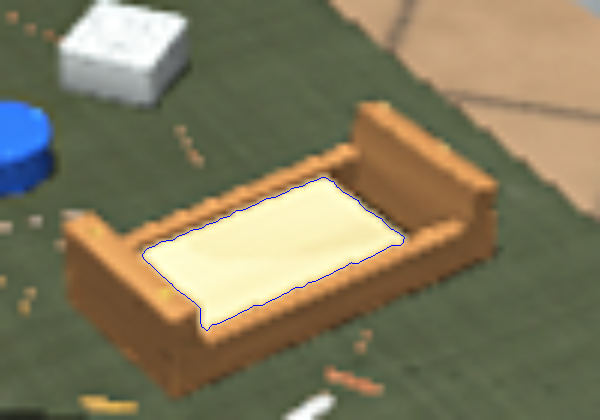

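View pics/fl_top0.png

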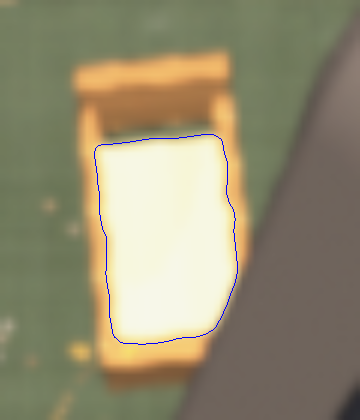

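```bash
cat >> car.py <<'E'
print("----")
for a,b in [((150,262),(195,303))]:
    for f in (0,.5,1):
        q=np.array(a)*(1-f)+np.array(b)*f; uv=(q+.5)/6-.5+[290,150]; print("stop inner top",(onplane(c,*uv,.046)*1000).round(1))
im=cv2.imread("pics/top0.png")
for v in (175,178,181,184,190,195,200): print(v,im[v,294:330].tolist()[::1] if v in(195,) else '')
print([im[v,312].tolist() for v in range(160,220)])
E
python3 car.py | sed -n '/----/,$p'
```

```text
----
stop inner top [455.4  24.9  46. ]
stop inner top [455.5   6.7  46. ]
stop inner top [455.6 -11.   46. ]
175 
178 
181 
184 
190 
195 [[89, 119, 110], [88, 119, 110], [89, 119, 109], [90, 120, 110], [90, 121, 113], [90, 127, 139], [96, 152, 202], [108, 182, 238], [121, 193, 240], [163, 225, 243], [215, 246, 247], [223, 247, 247], [223, 247, 247], [224, 247, 247], [225, 247, 247], [223, 247, 247], [223, 247, 247], [222, 247, 247], [222, 247, 247], [223, 247, 247], [226, 247, 247], [228, 247, 247], [227, 247, 247], [226, 247, 247], [226, 247, 247], [227, 247, 247], [228, 247, 247], [226, 247, 247], [214, 246, 247], [163, 229, 246], [121, 197, 242], [101, 169, 229], [82, 118, 155], [79, 90, 101], [85, 92, 102], [90, 98, 109]]
200 
[[101, 129, 121], [97, 126, 117], [96, 125, 117], [96, 128, 129], [99, 147, 180], [106, 174, 230], [108, 186, 241], [109, 188, 242], [99, 173, 235], [80, 136, 195], [73, 120, 170], [73, 119, 169], [71, 115, 163], [67, 111, 157], [68, 110, 153], [76, 113, 142], [88, 119, 121], [107, 143, 145], [162, 217, 231], [216, 246, 247], [224, 247, 247], [224, 247, 247], [223, 247, 247], [223, 247, 247], [224, 247, 247], [223, 247, 247], [223, 247, 247], [223, 247, 247], [223, 247, 247], [223, 247, 247], [223, 247, 247], [223, 247, 247], [222, 247, 247], [222, 247, 247], [222, 247, 247], [222, 247, 247], [222, 247, 247], [224, 247, 247], [226, 247, 247], [227, 247, 247], [229, 247, 247], [231, 247, 247], [232, 247, 247], [232, 247, 247], [232, 247, 247], [232, 247, 247], [232, 247, 247], [233, 247, 247], [232, 247, 247], [227, 247, 247], [204, 245, 247], [145, 222, 246], [118, 205, 245], [116, 204, 246], [105, 183, 240], [75, 126, 182], [58, 92, 130], [59, 90, 125], [66, 98, 124], [79, 110, 119]]
```

Run:
```python
from h import *
t=capture("top")
for u,v,z in [(312,178,.02),(312,210.9,.046),(303,195,.0225),(323,195,.0225)]: print((onplane(t,u,v,z)*1000).round(1))
p,psi,_=pose();print(p,psi)
```

```text
[581.6  28.7  20. ]
[451.1  36.9  46. ]
[519.4  63.7  22.5]
[514.1  -4.5  22.5]
[ 0.55134998 -0.2410404   0.14257181] -175.50331021277955
```

Call:
play_rows --series '[0.03,0,0,0,0.03,0,0,0,0.03,0,0,0,0.02,0,0,0,0,0,0,0]'

```text
time_s: 2.37
tcp_pos: [0.5483, -0.2402, 0.0278]
eef_rot: [-16.3, 89.6, 168.2]
contact_force: [-1.1, 0.9, -0.2]
gripper_width: 0.088
```

Run:
```python
from h import *
for i in range(4):
    p,psi,_=pose();print(p.round(4),psi.round(2)); c=capture("scene")
cv2.imwrite("pics/s2.png",cv2.resize(c["img"][170:300,340:500],(800,650))[:600])
```

```text
[ 0.5483 -0.2402  0.0278] -175.53
[ 0.5498 -0.2405  0.0302] -175.48
[ 0.5513 -0.2407  0.0319] -175.44
[ 0.5522 -0.2407  0.033 ] -175.42
```

View pics/s2.png

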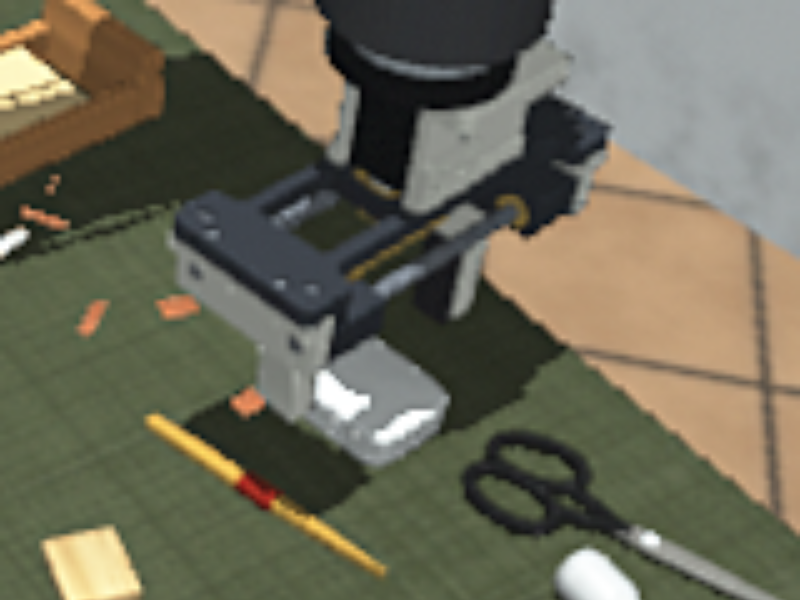

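Call:
play_rows --series '[0.008,0,0,0,0.008,0,0,0,0.008,0,0,0,0,0,0,0,0,0,0,0]'

```text
time_s: 2.98
tcp_pos: [0.5508, -0.24, 0.0068]
eef_rot: [-11.5, 89.9, 173.1]
contact_force: [-0.2, -0.6, 1.5]
gripper_width: 0.0878
```

Call:
play_rows --series '[0,0,0,0,0,0,0,0,0,0,0,0,0,0,0,0,0,0,0,0]' --jaw 40 --squeeze 20

```text
time_s: 3.4
tcp_pos: [0.5515, -0.2401, 0.0078]
eef_rot: [168.1, 90.0, -7.4]
contact_force: [-0.9, 1.1, 0.7]
gripper_width: 0.06
```

Call:
play_rows --series '[0,0,0,0,0,0,0,0,0,0,0,0,0,0,0,0,0,0,0,0]'

```text
time_s: 3.82
tcp_pos: [0.5515, -0.2401, 0.0077]
eef_rot: [156.5, 90.0, -18.9]
contact_force: [-0.8, 0.7, 1.8]
gripper_width: 0.0497
```

```bash
sed -i 's/    return np.array(s\["tcp_pos"\]),np.degrees(np.arctan2(M\[1,2\],M\[0,2\])),M/    return np.array(s["tcp_pos"]),np.degrees(np.arctan2(M[1,2],M[0,2]))%360,M/' h.py
python3 - <<'E'
from h import *
s=get_state();p,psi,_=pose(s);print(p,psi,s["joints"].round(1))
print(plan(p,psi,[(p[0],p[1],.1,None),(.4945,.0295,.1,271.5)]))
E
```

```text
[ 0.55145194 -0.24010759  0.0077031 ] 184.58758901537504 [ -4.9  26.4 -22.9   0.  -40.6   9.5]
[-0.0308, 0.0, -0.0, -0.0, -0.0307, 0.0, -0.0, -0.0, -0.0308, 0.0, -0.0, -0.0, 0.0, -0.021, 0.0027, -0.1167, 0.0, -0.0212, 0.0002, -0.1167]
[0.0, -0.0211, -0.0022, -0.1167, 0.0, -0.0207, -0.0047, -0.1167, 0.0, -0.02, -0.007, -0.1167, 0.0, -0.019, -0.0093, -0.1167, 0.0, -0.0178, -0.0115, -0.1167]
[0.0, -0.0164, -0.0135, -0.1167, 0.0, -0.0147, -0.0153, -0.1167, 0.0, -0.0128, -0.0169, -0.1167, 0.0, -0.0108, -0.0183, -0.1166, 0.0, -0.0085, -0.0193, -0.1167]
[0.0, -0.0063, -0.0203, -0.1166, 0, 0, 0, 0, 0, 0, 0, 0, 0, 0, 0, 0, 0, 0, 0, 0]
(array([0.49445955, 0.029538  , 0.1000031 ]), np.float64(271.4995569587697))
```

Call:
play_rows --series '[-0.03,0,0,0,-0.031,0,0,0,-0.031,0,0,0,0,-0.021,0.003,-0.117,0,-0.021,0,-0.117]'

```text
time_s: 4.23
tcp_pos: [0.5438, -0.1991, 0.1016]
eef_rot: [158.4, 89.8, -3.4]
contact_force: [0.3, 1.3, -1.7]
gripper_width: 0.05
```

Call:
play_rows --series '[0,-0.021,-0.002,-0.117,0,-0.021,-0.005,-0.117,0,-0.02,-0.007,-0.117,0,-0.019,-0.009,-0.117,0,-0.018,-0.012,-0.117]'

```text
time_s: 4.65
tcp_pos: [0.52, -0.0938, 0.0995]
eef_rot: [-78.9, 90.0, 152.9]
contact_force: [0.7, 0.5, -1.2]
gripper_width: 0.0502
```

Call:
play_rows --series '[0,-0.016,-0.014,-0.116,0,-0.015,-0.015,-0.116,0,-0.013,-0.017,-0.116,0,-0.011,-0.018,-0.116,0,-0.009,-0.019,-0.116]'

```text
time_s: 5.07
tcp_pos: [0.4973, 0.0098, 0.0995]
eef_rot: [-112.6, 90.0, 152.4]
contact_force: [-0.4, -0.1, -0.4]
gripper_width: 0.0502
```

Call:
play_rows --series '[0,-0.006,-0.02,-0.116,0,0,0,0,0,0,0,0,0,0,0,0,0,0,0,0]'

```text
time_s: 5.48
tcp_pos: [0.4936, 0.0288, 0.0995]
eef_rot: [-70.6, 90.0, -159.3]
contact_force: [0.5, -0.0, -0.0]
gripper_width: 0.0502
```

Run:
```python
from h import *
c=capture("scene");t=capture("top")
for i in range(3):
    s=get_state();p,psi,_=pose(s);print(p.round(4),psi.round(2),s["contact_force"],s["gripper_width"]);capture("top")
print(s["joints"].round(1))
cv2.imwrite("pics/s3.png",cv2.resize(c["img"][90:230,280:460],(771,600)))
cv2.imwrite("pics/t3.png",t["img"])
hsv=cv2.cvtColor(c["img"],cv2.COLOR_BGR2HSV)
```

```text
[0.4936 0.0287 0.0995] 271.28 [ 0.31904022  0.50414967 -0.36506952] 0.050229591636292065
[0.4936 0.0287 0.0994] 271.29 [-0.02544069 -1.15530736 -0.0703891 ] 0.05046525731039687
[0.4936 0.0288 0.0995] 271.3 [-0.16804076  0.36251987 -0.41133679] 0.04987709831143226
[ 26.2  10.8 -31.5  -0.  -47.7  65.1]
```

View pics/s3.png

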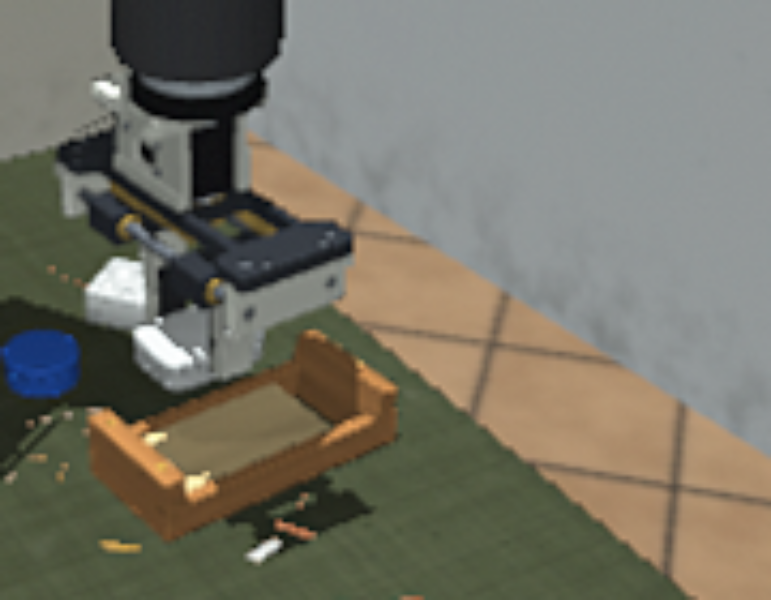

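View pics/t3.png

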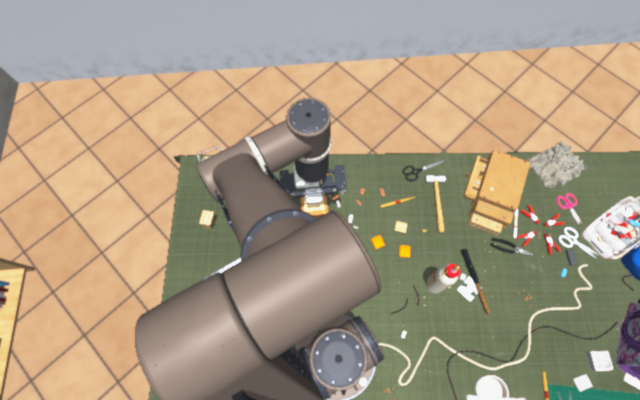

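Call:
play_rows --series '[0.02,0,0,0,0.02,0,0,0,0.015,0,0,0,0.01,0,0,0,0,0,0,0]'

```text
time_s: 6.15
tcp_pos: [0.4922, 0.0285, 0.0326]
eef_rot: [-69.4, 89.8, -158.1]
contact_force: [-0.8, -0.5, -1.0]
gripper_width: 0.0504
```

Call:
play_rows --series '[0.002,0,0,0,0.001,0,0,0,0.001,0,0,0,0,0,0,0,0,0,0,0]'

```text
time_s: 6.57
tcp_pos: [0.494, 0.0295, 0.0311]
eef_rot: [113.2, 89.9, 24.6]
contact_force: [0.1, 0.1, -0.9]
gripper_width: 0.0502
```

Call:
play_rows --series '[0.001,0,0,0,0.001,0,0,0,0.0005,0,0,0,0,0,0,0,0,0,0,0]'

```text
time_s: 6.98
tcp_pos: [0.4936, 0.0293, 0.028]
eef_rot: [-54.7, 90.0, -143.4]
contact_force: [-0.1, 0.4, -1.9]
gripper_width: 0.05
```

Call:
play_rows --series '[0,0,0,0,0,0,0,0,0,0,0,0,0,0,0,0,0,0,0,0]'

```text
time_s: 7.4
tcp_pos: [0.4936, 0.0294, 0.0281]
eef_rot: [130.2, 90.0, 41.5]
contact_force: [-0.1, 0.2, -1.0]
gripper_width: 0.0503
```

Call:
play_rows --series '[0,-0.001,0,0,0,-0.001,0,0,0,-0.001,0,0,0,0,0,0,0,0,0,0]'

```text
time_s: 7.82
tcp_pos: [0.4906, 0.0293, 0.0281]
eef_rot: [98.1, 90.0, 9.4]
contact_force: [0.9, 0.7, 0.0]
gripper_width: 0.0502
```

Call:
play_rows --series '[0,-0.001,0,0,0,0,0,0,0,-0.001,0,0,0,0,0,0,0,0,0,0]'

```text
time_s: 8.23
tcp_pos: [0.4894, 0.0295, 0.0283]
eef_rot: [102.5, 89.9, 13.9]
contact_force: [2.6, -0.4, 0.1]
gripper_width: 0.0501
```

Call:
play_rows --series '[0,-0.001,0,0,0,0,0,0,0,0,0,0,0,0,0,0,0,0,0,0]'

```text
time_s: 8.65
tcp_pos: [0.4894, 0.0297, 0.0286]
eef_rot: [102.9, 89.8, 14.3]
contact_force: [6.8, -1.3, -2.2]
gripper_width: 0.0497
```

Call:
play_rows --series '[0,0.001,0,0,0,0,0,0,0,0,0,0,0,0,0,0,0,0,0,0]' --jaw 75

```text
time_s: 9.07
tcp_pos: [0.4881, 0.0291, 0.0279]
eef_rot: [-74.4, 90.0, -163.0]
contact_force: [0.4, -0.3, 0.7]
gripper_width: 0.0653
```

Run:
```python
from h import *
s=get_state();p,psi,_=pose(s);print(p,psi,s["gripper_width"],s["joints"].round(1))
# doming block at (.5655,.227)
print(plan(p,psi,[(p[0],p[1],.1,None),(.5655,.2270,.10,303)]))
```

```text
[0.48813189 0.02908687 0.02788556] 271.37865737125026 0.06530290966752769 [ 26.5  16.5 -36.4  -0.  -37.1  64.9]
[-0.024, 0.0, 0.0, -0.0, -0.0241, 0.0, 0.0, -0.0, -0.024, 0.0, 0.0, -0.0, -0.0, 0.0137, -0.0327, -0.092, -0.0, 0.0166, -0.0313, -0.092]
[-0.0, 0.0194, -0.0296, -0.092, -0.0, 0.0221, -0.0277, -0.092, -0.0, 0.0245, -0.0255, -0.0919, -0.0, 0.0268, -0.0232, -0.092, 0, 0, 0, 0]
(array([0.56552229, 0.22701425, 0.09998556]), np.float64(303.00019808452026))
```

Call:
play_rows --series '[-0.024,0,0,0,-0.024,0,0,0,-0.024,0,0,0,0,0.014,-0.033,-0.092,0,0.017,-0.031,-0.092]'

```text
time_s: 9.48
tcp_pos: [0.5158, 0.0956, 0.1022]
eef_rot: [109.4, 89.8, 31.4]
contact_force: [0.4, 0.4, -1.1]
gripper_width: 0.0659
```

Call:
play_rows --series '[0,0.019,-0.03,-0.092,0,0.022,-0.028,-0.092,0,0.024,-0.026,-0.092,0,0.027,-0.023,-0.092,0,0,0,0]' --jaw 90

```text
time_s: 9.9
tcp_pos: [0.568, 0.2332, 0.0998]
eef_rot: [76.9, 89.9, 20.5]
contact_force: [1.1, 0.5, -0.1]
gripper_width: 0.0786
```

Run:
```python
from h import *
c=capture("scene");t=capture("top")
s=get_state();p,psi,_=pose(s);print(p.round(4),psi.round(2),s["gripper_width"]);capture("top")
p,psi,_=pose();print(p.round(4),psi.round(2))
cv2.imwrite("pics/s4.png",cv2.resize(c["img"][90:230,270:450],(771,600)))
```

```text
[0.5654 0.2291 0.0992] 303.09 0.07856751568402041
[0.565  0.228  0.0993] 303.02
```

View pics/s4.png

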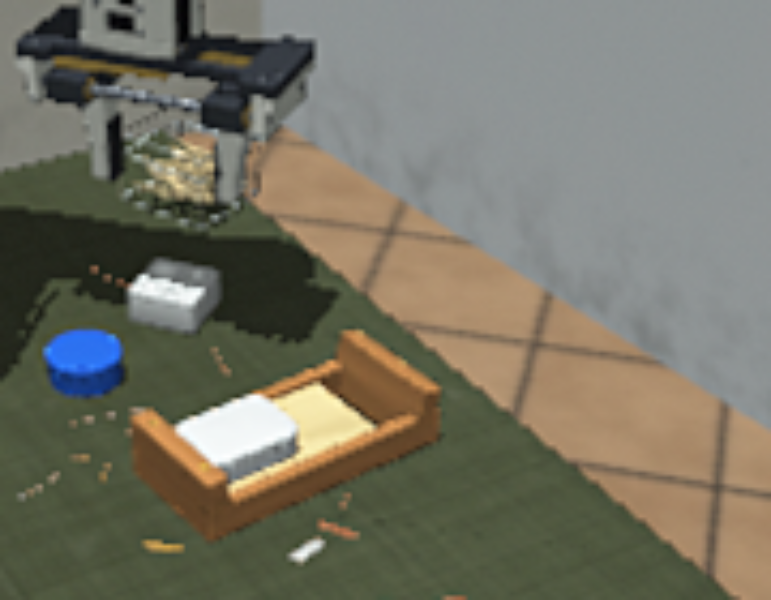

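Call:
play_rows --series '[0.025,0,0,0,0.025,0,0,0,0.02,0,0,0,0.01,0,0,0,0.005,0,0,0]'

```text
time_s: 10.47
tcp_pos: [0.5646, 0.2264, 0.0136]
eef_rot: [-86.2, 89.8, -143.3]
contact_force: [0.5, -0.6, -0.2]
gripper_width: 0.0788
```

Call:
play_rows --series '[0.004,0,0,0,0,0,0,0,0,0,0,0,0,0,0,0,0,0,0,0]' --jaw 40 --squeeze 30

```text
time_s: 10.88
tcp_pos: [0.5662, 0.2283, 0.0121]
eef_rot: [89.8, 89.9, 32.8]
contact_force: [-0.5, -0.3, 3.6]
gripper_width: 0.0515
```

Call:
play_rows --series '[0,0,0,0,0,0,0,0,0,0,0,0,0,0,0,0,0,0,0,0]'

```text
time_s: 11.3
tcp_pos: [0.5663, 0.2283, 0.0121]
eef_rot: [83.7, 89.9, 26.7]
contact_force: [-1.6, -0.5, 6.7]
gripper_width: 0.0514
```

Run:
```python
from h import *
s=get_state();p,psi,_=pose(s);print(p,psi,s["gripper_width"],s["contact_force"])
print(plan(p,psi,[(p[0],p[1],.1,None),(.558,.0312,.1,271.5)]))
```

```text
[0.56625095 0.22831468 0.01211206] 303.03636262384885 0.0513950428595148 [-1.63243323 -0.49484781  6.65059228]
[-0.0293, 0.0, 0.0, -0.0, -0.0293, 0.0, 0.0, -0.0, -0.0293, 0.0, 0.0, -0.0, 0.0, -0.0191, 0.0268, 0.0917, 0.0, -0.0165, 0.0284, 0.0917]
[0.0, -0.0139, 0.0298, 0.0918, 0.0, -0.011, 0.031, 0.0917, 0.0, -0.0082, 0.0318, 0.0918, 0.0, -0.0052, 0.0325, 0.0917, 0, 0, 0, 0]
(array([0.55802358, 0.03120177, 0.10001206]), np.float64(271.50076557984835))
```

Call:
play_rows --series '[-0.029,0,0,0,-0.029,0,0,0,-0.029,0,0,0,0,-0.019,0.027,0.092,0,-0.016,0.028,0.092]'

```text
time_s: 11.72
tcp_pos: [0.5643, 0.1641, 0.1001]
eef_rot: [103.3, 89.7, 35.7]
contact_force: [-0.5, 0.2, -1.9]
gripper_width: 0.0519
```

Call:
play_rows --series '[0,-0.014,0.03,0.092,0,-0.011,0.031,0.092,0,-0.008,0.032,0.092,0,-0.005,0.032,0.092,0,0,0,0]'

```text
time_s: 12.13
tcp_pos: [0.5563, 0.0272, 0.0977]
eef_rot: [-76.2, 89.9, -165.4]
contact_force: [-0.2, 0.8, -1.7]
gripper_width: 0.0515
```

Call:
play_rows --series '[0,0,0,0,0,0,0,0,0,0,0,0,0,0,0,0,0,0,0,0]'

```text
time_s: 12.55
tcp_pos: [0.5581, 0.0324, 0.098]
eef_rot: [-108.6, 90.0, 162.8]
contact_force: [-0.3, -0.2, -2.1]
gripper_width: 0.0518
```

Run:
```python
from h import *
c=capture("scene")
s=get_state();p,psi,_=pose(s);print(p.round(4),psi.round(2),s["gripper_width"],s["contact_force"])
cv2.imwrite("pics/s5.png",cv2.resize(c["img"][90:230,270:450],(771,600)))
```

```text
[0.5581 0.0323 0.098 ] 271.47 0.05182951680548373 [ 0.69174427  0.26392026 -1.51930439]
```

View pics/s5.png

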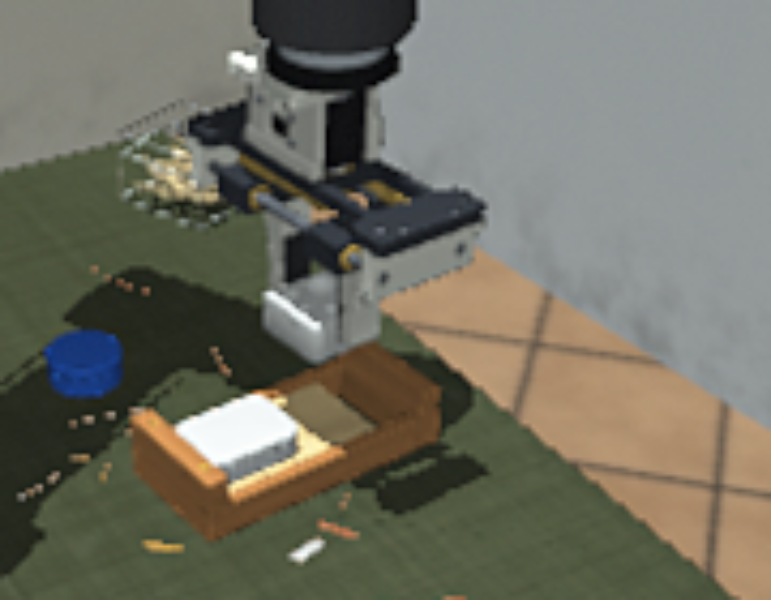

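Call:
play_rows --series '[0.02,0,0,0,0.02,0,0,0,0.015,0,0,0,0.007,0,0,0,0,0,0,0]'

```text
time_s: 13.02
tcp_pos: [0.557, 0.0315, 0.0344]
eef_rot: [-70.8, 89.8, -159.3]
contact_force: [-0.0, -0.2, -1.3]
gripper_width: 0.0518
```

Call:
play_rows --series '[0.001,0,0,0,0.001,0,0,0,0,0,0,0,0,0,0,0,0,0,0,0]'

```text
time_s: 13.43
tcp_pos: [0.5584, 0.0316, 0.0347]
eef_rot: [108.8, 89.9, 20.2]
contact_force: [-1.2, 0.1, -2.0]
gripper_width: 0.0518
```

Call:
play_rows --series '[0.001,0,0,0,0,0,0,0,0,0,0,0,0,0,0,0,0,0,0,0]'

```text
time_s: 13.85
tcp_pos: [0.558, 0.0315, 0.033]
eef_rot: [-66.5, 90.0, -155.1]
contact_force: [0.1, 0.1, -1.4]
gripper_width: 0.0515
```

Call:
play_rows --series '[0.001,0,0,0,0,0,0,0,0,-0.001,0,0,0,-0.001,0,0,0,0,0,0]'

```text
time_s: 14.27
tcp_pos: [0.556, 0.0315, 0.0321]
eef_rot: [108.1, 90.0, 19.5]
contact_force: [0.4, 0.9, -0.9]
gripper_width: 0.0514
```

Call:
play_rows --series '[0,-0.001,0,0,0,0,0,0,0,-0.001,0,0,0,0,0,0,0,0,0,0]'

```text
time_s: 14.68
tcp_pos: [0.554, 0.0314, 0.0321]
eef_rot: [-132.6, 90.0, 138.8]
contact_force: [0.3, 1.1, 0.1]
gripper_width: 0.0516
```

Call:
play_rows --series '[0,-0.001,0,0,0,0,0,0,0,-0.001,0,0,0,0,0,0,0,0,0,0]'

```text
time_s: 15.1
tcp_pos: [0.5527, 0.0316, 0.0322]
eef_rot: [106.1, 89.9, 17.5]
contact_force: [2.9, -0.3, -1.7]
gripper_width: 0.0519
```

Call:
play_rows --series '[0,-0.001,0,0,0,0,0,0,0,0,0,0,0,0,0,0,0,0,0,0]'

```text
time_s: 15.52
tcp_pos: [0.5525, 0.0318, 0.0326]
eef_rot: [103.6, 89.8, 15.0]
contact_force: [6.9, -0.1, -2.1]
gripper_width: 0.0516
```

Call:
play_rows --series '[0,0.001,0,0,0,0,0,0,0,0,0,0,0,0,0,0,0,0,0,0]' --jaw 75

```text
time_s: 15.93
tcp_pos: [0.5516, 0.0312, 0.0319]
eef_rot: [-75.7, 90.0, -164.3]
contact_force: [0.3, -0.0, -0.8]
gripper_width: 0.0654
```

Run:
```python
from h import *
s=get_state();p,psi,_=pose(s);print(p,psi,s["gripper_width"],s["joints"].round(1),s["contact_force"])
c=capture("scene")
# rod near rivet tin
for u,v in [(242,180),(200,166),(175,158)]: print(onplane(c,u,v,.008).round(3))
print(plan(p,psi,[(p[0],p[1],.12,None),(.371,.230,.12,271.5)]))
```

```text
[0.55159994 0.03118912 0.03190659] 271.37989993115457 0.06539789186698715 [ 23.5  21.  -28.2  -0.  -40.9  67.8] [ 2.78193340e-01 -2.22782198e-04 -8.49198008e-01]
[0.338 0.246 0.008]
[0.258 0.393 0.008]
[0.206 0.488 0.008]
[-0.0294, 0.0, 0.0, -0.0, -0.0293, 0.0, 0.0, -0.0, -0.0294, 0.0, 0.0, -0.0, 0.0, -0.022, -0.0254, -0.0003, 0.0, -0.022, -0.0254, -0.0003]
[0.0, -0.0219, -0.0254, -0.0002, 0.0, -0.0219, -0.0254, -0.0003, 0.0, -0.022, -0.0254, -0.0002, 0.0, -0.0219, -0.0254, -0.0003, 0.0, -0.0219, -0.0254, -0.0002]
[0.0, -0.022, -0.0255, -0.0003, 0, 0, 0, 0, 0, 0, 0, 0, 0, 0, 0, 0, 0, 0, 0, 0]
(array([0.37096855, 0.23003222, 0.12000659]), np.float64(271.500221068132))
```

Run:
```python
from h import *
s=get_state();p,psi,_=pose(s)
print(plan(p,psi,[(p[0],p[1],.11,None),(.371,.230,.11,225)]))
```

```text
[-0.026, 0.0, 0.0, -0.0, -0.026, 0.0, 0.0, -0.0, -0.0261, 0.0, 0.0, -0.0, 0.0, -0.022, -0.0254, 0.1012, 0.0, -0.0244, -0.023, 0.1012]
[0.0, -0.0266, -0.0205, 0.1012, 0.0, -0.0286, -0.0176, 0.1012, 0.0, -0.0302, -0.0147, 0.1012, 0.0, -0.0315, -0.0116, 0.1012, 0.0, -0.0326, -0.0083, 0.1012]
[0.0, -0.0332, -0.0049, 0.1011, 0, 0, 0, 0, 0, 0, 0, 0, 0, 0, 0, 0, 0, 0, 0, 0]
(array([0.37095411, 0.22998414, 0.11004125]), np.float64(225.00216076409887))
```

Call:
play_rows --series '[-0.026,0,0,0,-0.026,0,0,0,-0.026,0,0,0,0,-0.022,-0.025,0.101,0,-0.024,-0.023,0.101]'

```text
time_s: 16.4
tcp_pos: [0.5081, 0.0808, 0.1115]
eef_rot: [127.7, 89.8, 27.1]
contact_force: [-0.1, 1.0, -1.0]
gripper_width: 0.0657
```

Call:
play_rows --series '[0,-0.027,-0.021,0.101,0,-0.029,-0.018,0.101,0,-0.03,-0.015,0.101,0,-0.031,-0.012,0.101,0,-0.033,-0.008,0.101]' --jaw 95

```text
time_s: 16.82
tcp_pos: [0.393, 0.207, 0.1102]
eef_rot: [-179.8, 90.0, 50.8]
contact_force: [0.6, 0.2, -0.2]
gripper_width: 0.0825
```

Call:
play_rows --series '[0,-0.033,-0.005,0.101,0,0,0,0,0,0,0,0,0,0,0,0,0,0,0,0]'

```text
time_s: 17.23
tcp_pos: [0.372, 0.2302, 0.11]
eef_rot: [15.0, 90.0, -119.8]
contact_force: [1.0, -0.3, 0.5]
gripper_width: 0.0834
```

Run:
```python
from h import *
c=capture("scene")
s=get_state();p,psi,_=pose(s);print(p.round(4),psi.round(2),s["gripper_width"],s["joints"].round(1))
cv2.imwrite("pics/s6.png",cv2.resize(c["img"][60:230,200:420],(776,600)))
```

```text
[0.3721 0.23   0.11  ] 225.08 0.08312751361753619 [ 57.7   4.7 -37.4   0.  -48.  -12.6]
```

View pics/s6.png

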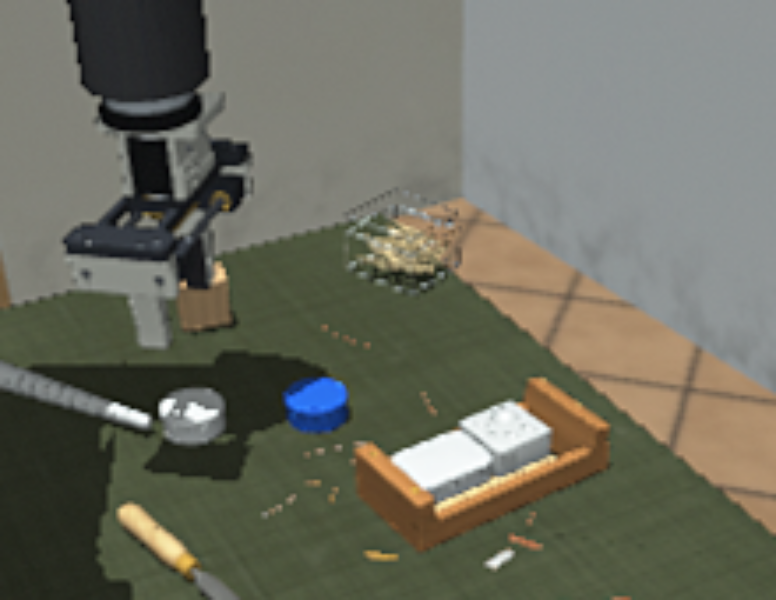

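Call:
play_rows --series '[0.03,0,0,0,0.03,0,0,0,0.02,0,0,0,0.012,0,0,0,0.005,0,0,0]'

```text
time_s: 17.7
tcp_pos: [0.3715, 0.2288, 0.0111]
eef_rot: [10.4, 89.8, -124.6]
contact_force: [-0.2, 0.4, -0.3]
gripper_width: 0.0831
```

Call:
play_rows --series '[0.005,0,0,0,0,0,0,0,0,0,0,0,0,0,0,0,0,0,0,0]' --jaw 40 --squeeze 20

```text
time_s: 18.12
tcp_pos: [0.3721, 0.2313, 0.0088]
eef_rot: [-168.3, 89.9, 56.8]
contact_force: [-0.0, 1.2, -1.2]
gripper_width: 0.0555
```

Call:
play_rows --series '[0,0,0,0,0,0,0,0,0,0,0,0,0,0,0,0,0,0,0,0]'

```text
time_s: 18.53
tcp_pos: [0.372, 0.2313, 0.0087]
eef_rot: [-177.8, 89.9, 47.4]
contact_force: [-0.3, -1.4, 6.5]
gripper_width: 0.0529
```

Run:
```python
from h import *
s=get_state();p,psi,_=pose(s);print(p,psi,s["gripper_width"],s["contact_force"])
print(plan(p,psi,[(p[0],p[1],.13,None),(.491,.0296,.13,271.5)]))
```

```text
[0.37201402 0.23126546 0.00874797] 225.13565843217307 0.05288034707826228 [-0.29030041 -1.37177987  6.54893836]
[-0.0303, 0.0, -0.0, -0.0, -0.0303, 0.0, -0.0, -0.0, -0.0303, 0.0, -0.0, -0.0, -0.0304, 0.0, -0.0, -0.0, 0.0, 0.0324, 0.0084, -0.1156]
[0.0, 0.0312, 0.0121, -0.1156, 0.0, 0.0296, 0.0156, -0.1156, 0.0, 0.0276, 0.0189, -0.1156, 0.0, 0.0252, 0.022, -0.1156, 0.0, 0.0225, 0.0248, -0.1156]
[0.0, 0.0194, 0.0271, -0.1156, 0, 0, 0, 0, 0, 0, 0, 0, 0, 0, 0, 0, 0, 0, 0, 0]
(array([0.49098966, 0.0296397 , 0.13004797]), np.float64(271.49940321415926))
```

Call:
play_rows --series '[-0.03,0,0,0,-0.03,0,0,0,-0.03,0,0,0,-0.031,0,0,0,0,0.032,0.008,-0.115]'

```text
time_s: 18.95
tcp_pos: [0.3901, 0.2088, 0.1352]
eef_rot: [174.8, 89.4, 46.2]
contact_force: [2.0, 0.8, 0.5]
gripper_width: 0.0531
```

Call:
play_rows --series '[0,0.031,0.012,-0.115,0,0.03,0.016,-0.115,0,0.028,0.019,-0.116,0,0.025,0.022,-0.116,0,0.022,0.025,-0.116]'

```text
time_s: 19.37
tcp_pos: [0.4655, 0.0653, 0.1294]
eef_rot: [139.0, 90.0, 41.9]
contact_force: [1.1, 0.3, -0.8]
gripper_width: 0.0532
```

Call:
play_rows --series '[0,0.019,0.027,-0.116,0,0,0,0,0,0,0,0,0,0,0,0,0,0,0,0]'

```text
time_s: 19.78
tcp_pos: [0.4793, 0.0392, 0.1291]
eef_rot: [-160.3, 90.0, 108.5]
contact_force: [0.2, 0.2, -0.5]
gripper_width: 0.0531
```

Run:
```python
from h import *
c=capture("scene")
s=get_state();p,psi,_=pose(s);print(p.round(4),psi.round(2),s["gripper_width"],s["joints"].round(1),s["contact_force"])
cv2.imwrite("pics/s7.png",cv2.resize(c["img"][60:230,200:420],(776,600)))
```

```text
[0.4793 0.0394 0.1292] 268.87 0.052880337634217976 [ 28.2   7.4 -31.   -0.  -51.6  60.7] [ 0.19019671  0.0601701  -0.44258069]
```

View pics/s7.png

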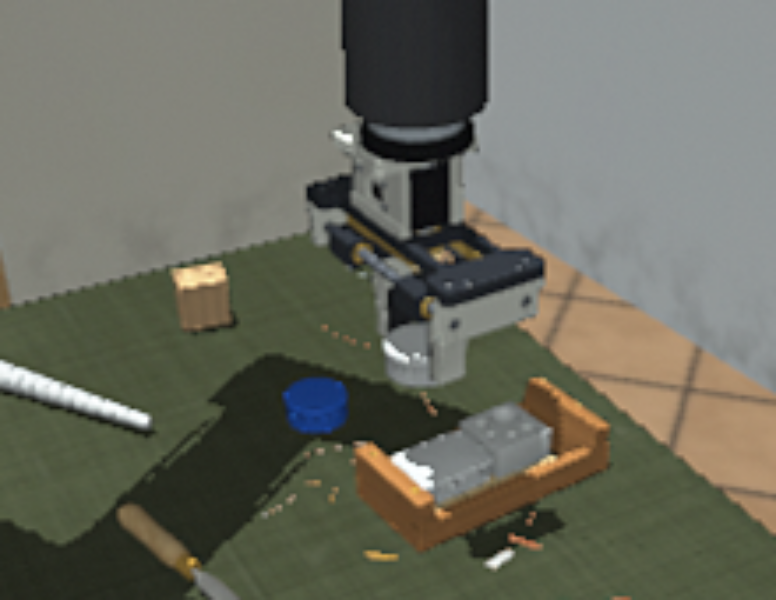

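Call:
play_rows --series '[0,0.012,0.0096,-0.046,0.015,0,0,0,0.02,0,0,0,0.02,0,0,0,0,0,0,0]'

```text
time_s: 20.25
tcp_pos: [0.4889, 0.0289, 0.0711]
eef_rot: [-74.3, 89.7, -162.8]
contact_force: [-0.5, -0.2, -0.3]
gripper_width: 0.0531
```

Call:
play_rows --series '[0.012,0,0,0,0.006,0,0,0,0,0,0,0,0,0,0,0,0,0,0,0]'

```text
time_s: 20.67
tcp_pos: [0.4919, 0.0292, 0.0569]
eef_rot: [107.2, 89.9, 18.7]
contact_force: [0.3, 0.8, -0.1]
gripper_width: 0.053
```

Call:
play_rows --series '[0.003,0,0,0,0.001,0,0,0,0.001,0,0,0,0,0,0,0,0,0,0,0]'

```text
time_s: 21.08
tcp_pos: [0.4915, 0.0288, 0.0511]
eef_rot: [-53.8, 90.0, -142.3]
contact_force: [0.1, -0.2, -0.4]
gripper_width: 0.0528
```

Call:
play_rows --series '[0.001,0,0,0,0,0,0,0,0,0,0,0,0,0,0,0,0,0,0,0]'

```text
time_s: 21.5
tcp_pos: [0.4915, 0.0288, 0.0501]
eef_rot: [-35.6, 90.0, -124.1]
contact_force: [0.0, 0.3, -1.4]
gripper_width: 0.0526
```

Call:
play_rows --series '[0.0006,0,0,0,0,0,0,0,0,0,0,0,0,0,0,0,0,0,0,0]'

```text
time_s: 21.92
tcp_pos: [0.4916, 0.0288, 0.0495]
eef_rot: [109.2, 90.0, 20.7]
contact_force: [1.0, 0.0, 0.1]
gripper_width: 0.0532
```

Call:
play_rows --series '[0,0,0,0,0,0,0,0,0,0,0,0,0,0,0,0,0,0,0,0]' --jaw 80

```text
time_s: 22.33
tcp_pos: [0.4915, 0.0288, 0.0495]
eef_rot: [-82.3, 90.0, -170.8]
contact_force: [0.1, 0.1, -0.4]
gripper_width: 0.0697
```

Run:
```python
from h import *
c=capture("scene")
s=get_state();p,psi,_=pose(s);print(p.round(4),psi.round(2),s["gripper_width"],s["joints"].round(1),s["contact_force"])
hsv=cv2.cvtColor(c["img"],cv2.COLOR_BGR2HSV)
f=6; x0,y0=335,265
im=c["img"][y0:305,x0:385]; big=cv2.resize(im,None,fx=f,fy=f,interpolation=cv2.INTER_LINEAR)
cv2.imwrite("pics/glue.png",cv2.resize(c["img"][255:315,300:390],(750,500),interpolation=cv2.INTER_CUBIC))
cv2.imwrite("pics/s8.png",cv2.resize(c["img"][100:230,250:420],(776,593)))
print(c["img"][284,345:375].tolist())
```

```text
[0.4915 0.0288 0.0495] 271.5 0.06971364009951912 [ 26.3  14.7 -34.9  -0.  -40.4  65.2] [0.19940918 0.1050736  0.04519376]
[[62, 87, 77], [66, 90, 81], [66, 89, 80], [61, 85, 75], [54, 75, 68], [90, 127, 150], [153, 214, 244], [167, 233, 250], [148, 212, 238], [137, 199, 232], [131, 194, 228], [133, 198, 229], [149, 214, 237], [157, 220, 241], [162, 223, 242], [166, 225, 242], [159, 220, 240], [159, 220, 240], [161, 222, 240], [151, 213, 237], [152, 213, 241], [134, 186, 212], [75, 104, 106], [65, 88, 78], [69, 94, 85], [68, 92, 84], [66, 90, 83], [67, 93, 86], [70, 96, 89], [67, 92, 84]]
```

View pics/glue.png

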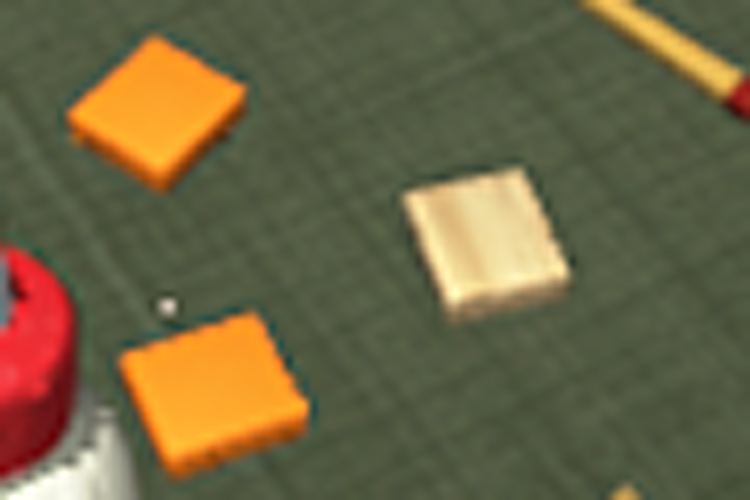

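View pics/s8.png

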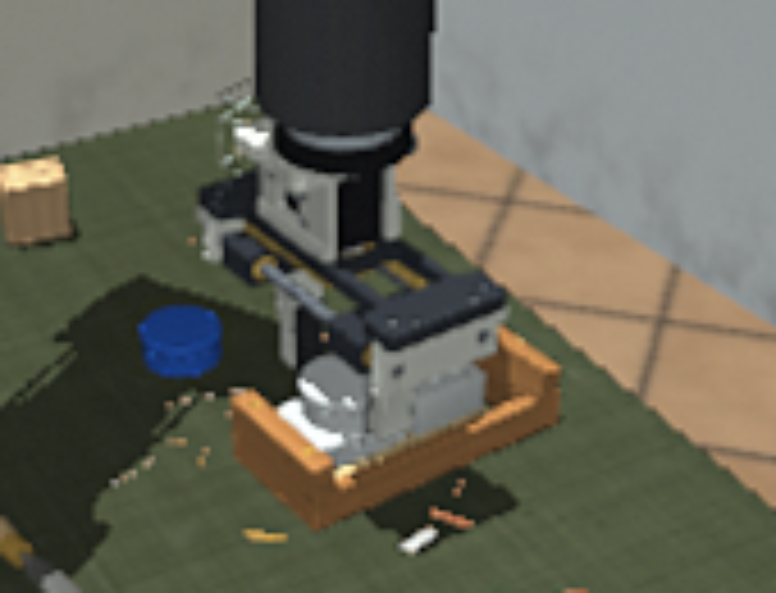

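Run:
```python
from h import *
c=capture("scene");t=capture("top")
P=[]
for q in [(404,192),(520,168),(568,272),(448,305)]:
    uv=(np.array(q)+.5)/8.3333-.5+[300,255]; P.append(onplane(c,*uv,.01)[:2]*1000)
P=np.array(P);print(P.round(1),P.mean(0))
for i in range(4):
    d=P[(i+1)%4]-P[i];print(np.linalg.norm(d).round(1),np.degrees(np.arctan2(d[1],d[0])).round(1))
hsv=cv2.cvtColor(t["img"],cv2.COLOR_BGR2HSV)
m=np.zeros(hsv.shape[:2],np.uint8); m[215:240,392:412]=(t["img"][215:240,392:412,2]>150)
for b in blobs(t,m,.01,10): print(b)
cv2.imwrite("pics/gt.png",cv2.resize(t["img"][160:280,320:480],(800,600),interpolation=cv2.INTER_CUBIC))
f=6;big=cv2.resize(t["img"][215:240,388:416],None,fx=f,fy=f,interpolation=cv2.INTER_LINEAR)
m=(big[...,2]>165).astype(np.uint8)
k=max(cv2.findContours(m,cv2.RETR_EXTERNAL,cv2.CHAIN_APPROX_NONE)[0],key=cv2.contourArea)[:,0]
Q=np.array([onplane(t,*((q+.5)/f-.5+[388,215]),.008)[:2] for q in k])*1000
print(cv2.minAreaRect(Q.astype(np.float32)))
```

```text
[[ 377.7 -231.3]
 [ 407.6 -241.3]
 [ 396.6 -274.7]
 [ 365.3 -266.5]] [ 386.78539218 -253.42940229]
31.5 -18.5
35.1 -108.2
32.4 165.3
37.3 70.6
([400.7, 226.6], 119.5, 385.6, -254.8, 42.1, 38.8, 70.7)
((386.5091552734375, -255.242431640625), (42.004478454589844, 39.24744415283203), 70.70571899414062)
```

View pics/gt.png

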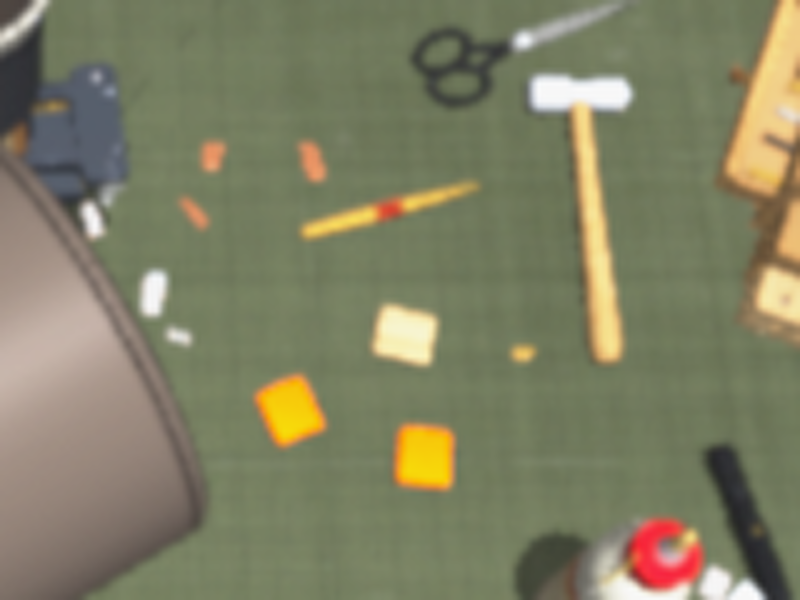

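Run:
```python
from h import *
s=get_state();p,psi,_=pose(s)
print(plan(p,psi,[(p[0],p[1],.14,None),(.3865,-.2543,.14,251)],maxs=.031))
```

```text
[-0.0302, 0.0, 0.0, -0.0, -0.0302, 0.0, 0.0, -0.0, -0.0301, 0.0, 0.0, -0.0, -0.0, -0.0112, 0.028, 0.0358, -0.0, -0.0102, 0.0284, 0.0358]
[-0.0, -0.0092, 0.0288, 0.0358, -0.0, -0.0082, 0.0291, 0.0358, -0.0, -0.0071, 0.0293, 0.0358, -0.0, -0.0061, 0.0296, 0.0357, -0.0, -0.005, 0.0298, 0.0358]
[-0.0, -0.0039, 0.0299, 0.0357, -0.0, -0.0029, 0.0301, 0.0358, -0.0, -0.0018, 0.0301, 0.0357, 0, 0, 0, 0, 0, 0, 0, 0]
(array([ 0.38650891, -0.25428505,  0.13998257]), np.float64(251.00195771916677))
```

Call:
play_rows --series '[-0.03,0,0,0,-0.03,0,0,0,-0.03,0,0,0,0,-0.011,0.028,0.036,0,-0.01,0.028,0.036]'

```text
time_s: 22.9
tcp_pos: [0.4724, -0.0268, 0.1415]
eef_rot: [109.7, 89.7, 17.2]
contact_force: [-0.3, -0.8, -1.1]
gripper_width: 0.07
```

Call:
play_rows --series '[0,-0.009,0.029,0.036,0,-0.008,0.029,0.036,0,-0.007,0.029,0.036,0,-0.006,0.03,0.036,0,-0.005,0.03,0.036]' --jaw 65

```text
time_s: 23.32
tcp_pos: [0.4181, -0.1706, 0.1397]
eef_rot: [105.1, 90.0, 2.1]
contact_force: [0.7, -1.2, -0.4]
gripper_width: 0.0574
```

Call:
play_rows --series '[0,-0.004,0.03,0.036,0,-0.003,0.03,0.036,0,-0.002,0.03,0.036,0,0,0,0,0,0,0,0]'

```text
time_s: 23.73
tcp_pos: [0.386, -0.2552, 0.1394]
eef_rot: [-84.8, 90.0, 165.9]
contact_force: [0.3, 0.4, 0.2]
gripper_width: 0.0567
```

Run:
```python
from h import *
c=capture("scene");t=capture("top")
s=get_state();p,psi,_=pose(s);print(p.round(4),psi.round(2),s["gripper_width"],s["joints"].round(1))
cv2.imwrite("pics/s9.png",c["img"])
cv2.imwrite("pics/t9.png",cv2.resize(t["img"][140:260,280:440],(800,600),interpolation=cv2.INTER_CUBIC))
```

```text
[ 0.3868 -0.254   0.1395] 250.85 0.057061387461293876 [ -8.8   5.  -32.3  -0.  -52.7  79.7]
```

View pics/s9.png

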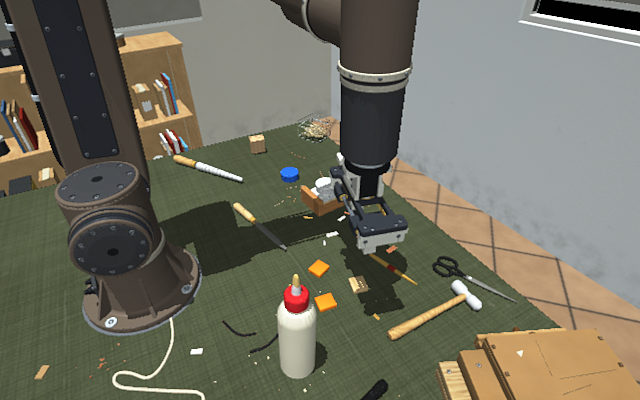

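View pics/t9.png

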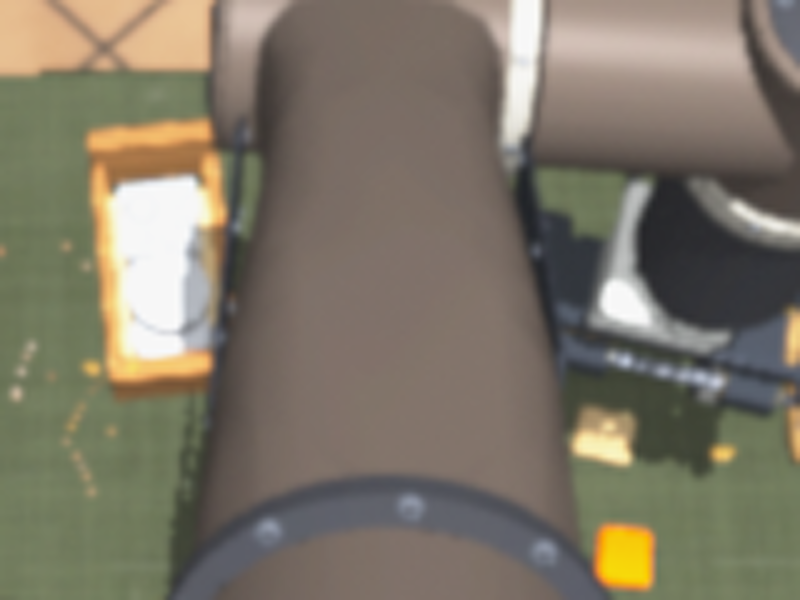

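Call:
play_rows --series '[0.03,0,0,0,0.03,0,0,0,0.03,0,0,0,0.02,0,0,0,0.01,0,0,0]'

```text
time_s: 24.25
tcp_pos: [0.3858, -0.2526, 0.0171]
eef_rot: [-84.8, 89.8, 166.2]
contact_force: [0.2, 0.4, -0.1]
gripper_width: 0.0568
```

Call:
play_rows --series '[0.006,0,0,0,0.004,0,0,0,0.003,0,0,0,0.002,0,0,0,0,0,0,0]'

```text
time_s: 24.67
tcp_pos: [0.3873, -0.2539, 0.0048]
eef_rot: [99.9, 90.0, -9.2]
contact_force: [0.0, 0.7, -0.3]
gripper_width: 0.0572
```

Run:
```python
from h import *
c=capture("scene")
s=get_state();p,psi,_=pose(s);print(p.round(4),psi.round(2),s["gripper_width"],s["contact_force"])
cv2.imwrite("pics/s10.png",cv2.resize(c["img"][200:330,300:470],(776,593)))
```

```text
[ 0.3873 -0.254   0.005 ] 250.88 0.05692292564627068 [ 0.37219765 -0.56345641 -0.0577519 ]
```

View pics/s10.png

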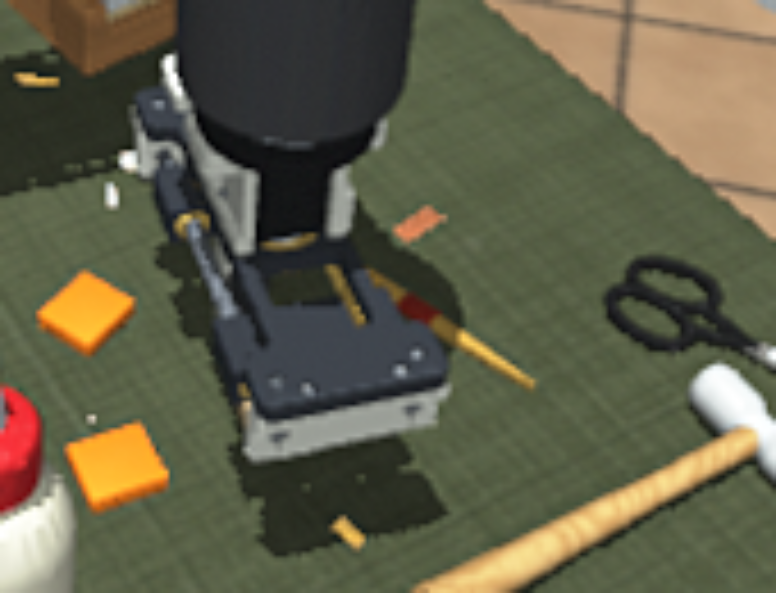

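Call:
play_rows --series '[0.001,0,0,0,0,0,0,0,0,0,0,0,0,0,0,0,0,0,0,0]' --jaw 20 --squeeze 20

```text
time_s: 25.13
tcp_pos: [0.3869, -0.2541, 0.0037]
eef_rot: [96.1, 90.0, -13.1]
contact_force: [-0.5, 0.7, 2.8]
gripper_width: 0.0356
```

Call:
play_rows --series '[0,0,0,0,0,0,0,0,0,0,0,0,0,0,0,0,0,0,0,0]'

```text
time_s: 25.55
tcp_pos: [0.3869, -0.2541, 0.0037]
eef_rot: [74.6, 90.0, -34.5]
contact_force: [-0.6, -0.1, 5.0]
gripper_width: 0.0359
```

Run:
```python
from h import *
s=get_state();p,psi,_=pose(s);print(p,psi,s["gripper_width"],s["contact_force"])
print(plan(p,psi,[(p[0],p[1],.14,None),(.553,.0308,.14,271.5)],maxs=.031))
```

```text
[ 0.38693352 -0.254118    0.00367703] 250.87813724216548 0.035855450981170794 [-0.59059069 -0.07345138  5.03678392]
[-0.0273, 0.0, -0.0, -0.0, -0.0273, 0.0, -0.0, -0.0, -0.0272, 0.0, -0.0, -0.0, -0.0273, 0.0, -0.0, -0.0, -0.0272, 0.0, -0.0, -0.0]
[-0.0, 0.0058, -0.0294, -0.0327, -0.0, 0.0067, -0.0292, -0.0327, -0.0, 0.0077, -0.029, -0.0327, -0.0, 0.0086, -0.0287, -0.0327, -0.0, 0.0096, -0.0284, -0.0327]
[-0.0, 0.0105, -0.0281, -0.0327, -0.0, 0.0114, -0.0277, -0.0327, -0.0, 0.0123, -0.0273, -0.0328, -0.0, 0.0132, -0.0269, -0.0327, -0.0, 0.0141, -0.0265, -0.0328]
[-0.0, 0.0149, -0.0261, -0.0327, 0, 0, 0, 0, 0, 0, 0, 0, 0, 0, 0, 0, 0, 0, 0, 0]
(array([0.5529962 , 0.03082246, 0.13997703]), np.float64(271.49888828892375))
```

Call:
play_rows --series '[-0.027,0,0,0,-0.027,0,0,0,-0.027,0,0,0,-0.027,0,0,0,-0.027,0,0,0]'

```text
time_s: 25.97
tcp_pos: [0.3864, -0.2538, 0.1396]
eef_rot: [-112.7, 90.0, 138.2]
contact_force: [0.9, 0.3, -0.7]
gripper_width: 0.0354
```

Call:
play_rows --series '[0,0.006,-0.029,-0.033,0,0.007,-0.029,-0.033,0,0.008,-0.029,-0.033,0,0.009,-0.029,-0.033,0,0.009,-0.029,-0.033]'

```text
time_s: 26.38
tcp_pos: [0.4632, -0.1231, 0.1384]
eef_rot: [157.8, 90.0, 58.2]
contact_force: [0.8, -0.9, -1.5]
gripper_width: 0.0357
```

Call:
play_rows --series '[0,0.01,-0.028,-0.033,0,0.011,-0.028,-0.033,0,0.012,-0.027,-0.033,0,0.013,-0.027,-0.033,0,0.014,-0.027,-0.033]'

```text
time_s: 26.8
tcp_pos: [0.5368, 0.0073, 0.1381]
eef_rot: [-94.4, 90.0, 175.5]
contact_force: [0.3, 0.3, -0.1]
gripper_width: 0.0356
```

Call:
play_rows --series '[0,0.015,-0.026,-0.033,0,0,0,0,0,0,0,0,0,0,0,0,0,0,0,0]'

```text
time_s: 27.22
tcp_pos: [0.551, 0.0312, 0.1382]
eef_rot: [-80.6, 90.0, -169.0]
contact_force: [0.9, 0.2, -0.4]
gripper_width: 0.0357
```

Run:
```python
from h import *
c=capture("scene")
s=get_state();p,psi,_=pose(s);print(p.round(4),psi.round(2),s["gripper_width"],s["contact_force"])
cv2.imwrite("pics/s11.png",cv2.resize(c["img"][90:230,270:450],(771,600)))
```

```text
[0.5511 0.0311 0.1384] 271.61 0.03574844947904472 [-0.2281313   0.74185376 -0.07966773]
```

View pics/s11.png

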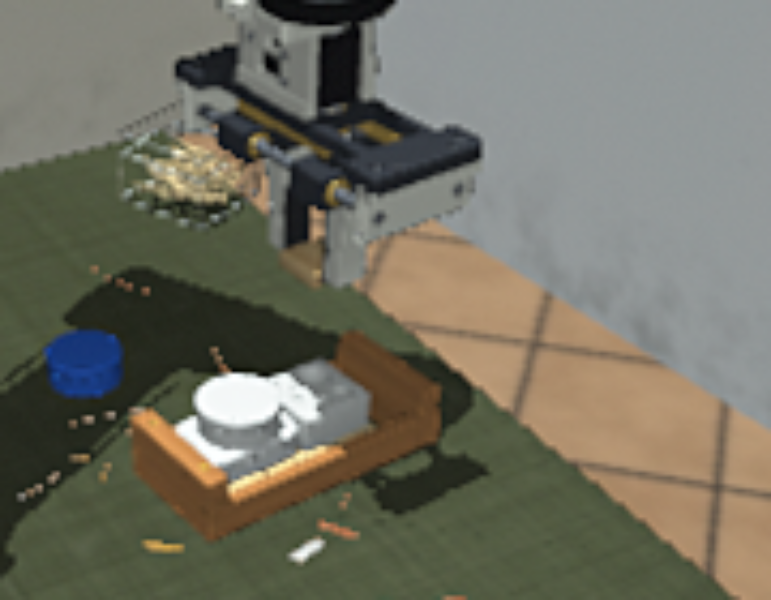

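Call:
play_rows --series '[0.025,0,0,0,0.025,0,0,0,0.02,0,0,0,0.01,0,0,0,0,0,0,0]'

```text
time_s: 27.68
tcp_pos: [0.55, 0.0307, 0.0565]
eef_rot: [-72.3, 89.8, -160.7]
contact_force: [-0.4, 0.3, -0.2]
gripper_width: 0.0354
```

Call:
play_rows --series '[0.004,0,0,0,0.002,0,0,0,0.001,0,0,0,0,0,0,0,0,0,0,0]'

```text
time_s: 28.1
tcp_pos: [0.5521, 0.032, 0.0522]
eef_rot: [107.2, 89.9, 18.8]
contact_force: [-0.5, -0.3, -0.3]
gripper_width: 0.0357
```

Call:
play_rows --series '[0.001,0,0,0,0.0005,0,0,0,0,0,0,0,0,0,0,0,0,0,0,0]'

```text
time_s: 28.52
tcp_pos: [0.5517, 0.0318, 0.05]
eef_rot: [-73.2, 90.0, -161.5]
contact_force: [-0.4, 0.3, -0.8]
gripper_width: 0.0356
```

Call:
play_rows --series '[0.0005,0,0,0,0,0,0,0,0,0,0,0,0,0,0,0,0,0,0,0]'

```text
time_s: 28.93
tcp_pos: [0.5518, 0.0319, 0.0497]
eef_rot: [99.6, 90.0, 11.3]
contact_force: [-1.7, 0.3, 4.9]
gripper_width: 0.0359
```

Contact reached; release and rise, then look for the wedge.

Call:
play_rows --series '[0,0,0,0,0,0,0,0,0,0,0,0,0,0,0,0,0,0,0,0]' --jaw 60

```text
time_s: 29.35
tcp_pos: [0.5516, 0.0318, 0.0493]
eef_rot: [-74.0, 90.0, -162.3]
contact_force: [0.5, 0.2, -0.5]
gripper_width: 0.0522
```

Call:
play_rows --series '[-0.01,0,0,0,-0.025,0,0,0,-0.03,0,0,0,-0.03,0,0,0,0,0,0,0]'

```text
time_s: 29.77
tcp_pos: [0.5552, 0.0326, 0.1514]
eef_rot: [100.4, 89.4, 12.1]
contact_force: [1.0, 0.3, 0.9]
gripper_width: 0.0524
```

Run:
```python
from h import *
c=capture("scene");t=capture("top")
s=get_state();p,psi,_=pose(s);print(p.round(4),psi.round(2),s["gripper_width"],s["contact_force"],s["joints"].round(1))
cv2.imwrite("pics/s12.png",cv2.resize(c["img"][90:230,270:450],(771,600)))
cv2.imwrite("pics/s12w.png",cv2.resize(c["img"][125:165,235:285],(750,600),interpolation=cv2.INTER_CUBIC))
t0=cv2.imread("pics/top0.png")
cv2.imwrite("pics/t12w.png",cv2.resize(t0[200:240,185:235],(750,600),interpolation=cv2.INTER_CUBIC))
```

```text
[0.5526 0.0322 0.1466] 271.67 0.05257649228219205 [ 0.39531993  0.9172233  -0.22726977] [ 23.6  12.9 -21.3   0.  -55.6  68.1]
```

View pics/s12.png

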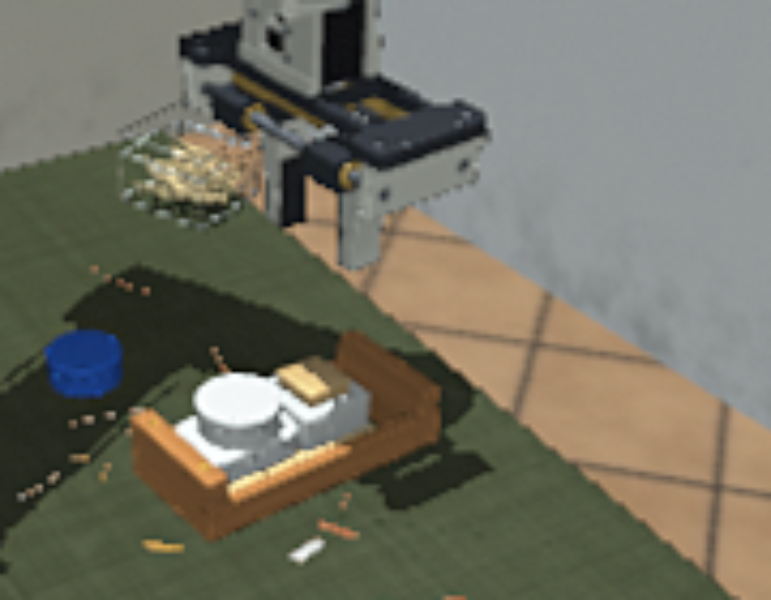

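View pics/s12w.png

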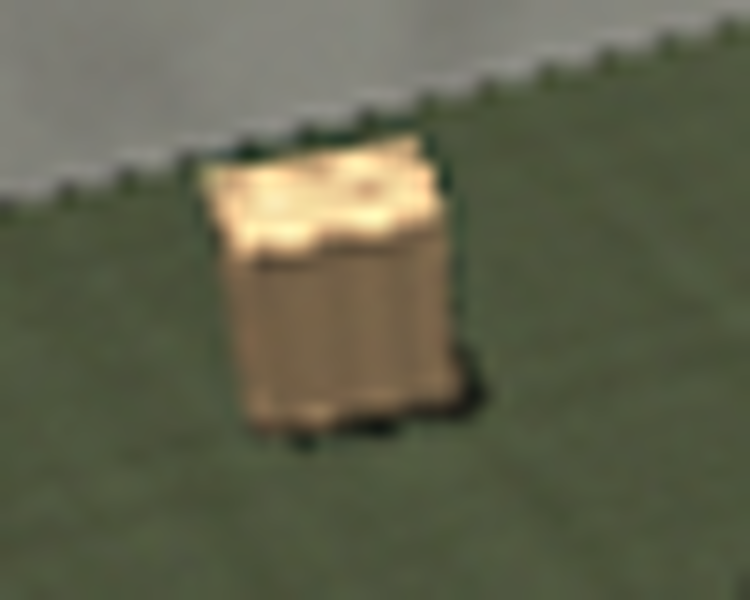

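View pics/t12w.png

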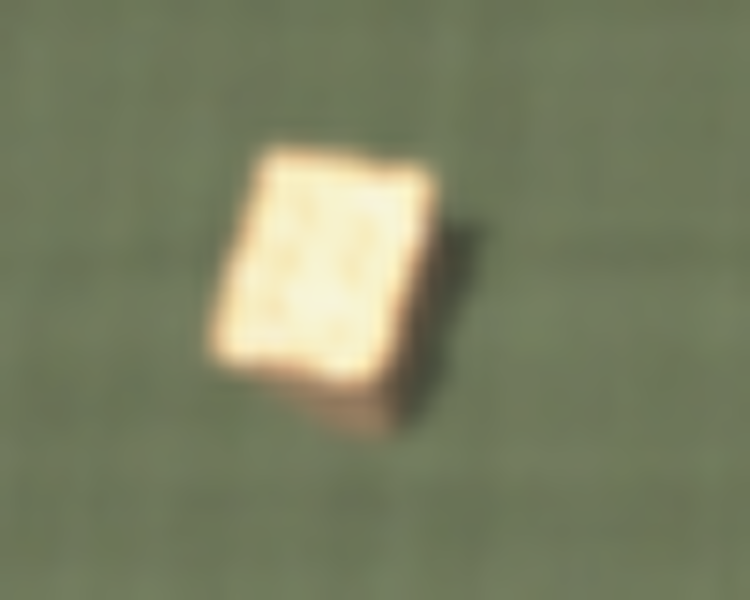

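Run:
```python
from h import *
c=capture("scene");t=capture("top")
for nm,cc,off,Qs in (("top",t,[185,200],[(262,147),(438,165),(378,385),(213,360)]),("scene",c,[235,125],[(205,168),(420,140),(447,215),(240,255)])):
    P=np.array([onplane(cc,*((np.array(q)+.5)/15-.5+off),.054)[:2]*1000 for q in Qs])
    print(nm,P.round(1).tolist(),P.mean(0).round(1))
    for i in range(4):
        d=P[(i+1)%4]-P[i];print(np.linalg.norm(d).round(1),np.degrees(np.arctan2(d[1],d[0])).round(1))
f=6;t0=cv2.imread("pics/top0.png")
big=cv2.resize(t0[200:240,185:235],None,fx=f,fy=f,interpolation=cv2.INTER_LINEAR)
for th in (180,200,215):
    m=(big[...,2]>th).astype(np.uint8)
    k=max(cv2.findContours(m,cv2.RETR_EXTERNAL,cv2.CHAIN_APPROX_NONE)[0],key=cv2.contourArea)[:,0]
    Q=np.array([onplane(t,*((q+.5)/f-.5+[185,200]),.054)[:2] for q in k])*1000
    print(th,cv2.minAreaRect(Q.astype(np.float32)))
```

```text
top [[482.0, 397.6], [474.7, 359.0], [425.0, 370.9], [433.5, 406.7]] [453.8 383.6]
39.4 -100.6
51.1 166.5
36.8 76.7
49.3 -10.6
scene [[438.2, 409.6], [483.5, 394.4], [472.9, 359.3], [427.9, 368.5]] [455.6 383. ]
47.8 -18.6
36.6 -106.7
45.9 168.5
42.4 76.0
180 ((453.0960998535156, 383.9368591308594), (40.36662673950195, 52.091827392578125), 75.69278717041016)
200 ((453.2970886230469, 383.8617248535156), (38.65702438354492, 49.701576232910156), 75.42960357666016)
215 ((453.47869873046875, 383.6700439453125), (37.24686050415039, 47.88444137573242), 75.19474792480469)
```

Run:
```python
from h import *
s=get_state();p,psi,_=pose(s);print(p,psi)
print(plan(p,psi,[(.4543,.3833,.14,346)],maxs=.0281))
```

```text
[0.5512126  0.03176289 0.14435436] 271.6562956972694
[0.0003, -0.0067, -0.0272, -0.0998, 0.0003, -0.0039, -0.0278, -0.0998, 0.0003, -0.0011, -0.028, -0.0998, 0.0003, 0.0017, -0.028, -0.0998, 0.0004, 0.0044, -0.0277, -0.0998]
[0.0003, 0.0072, -0.0271, -0.0998, 0.0004, 0.0098, -0.0263, -0.0998, 0.0003, 0.0124, -0.0252, -0.0998, 0.0004, 0.0149, -0.0238, -0.0998, 0.0003, 0.0172, -0.0222, -0.0998]
[0.0004, 0.0193, -0.0204, -0.0998, 0.0003, 0.0212, -0.0183, -0.0999, 0.0004, 0.0229, -0.0161, -0.0998, 0, 0, 0, 0, 0, 0, 0, 0]
(array([0.45433709, 0.38330138, 0.13995436]), np.float64(345.99756961549394))
```

Call:
play_rows --series '[0,-0.007,-0.027,-0.1,0,-0.004,-0.028,-0.1,0,-0.001,-0.028,-0.1,0,0.002,-0.028,-0.1,0,0.004,-0.028,-0.1]' --jaw 85

```text
time_s: 30.38
tcp_pos: [0.5128, 0.1678, 0.1433]
eef_rot: [-84.0, 89.9, -143.4]
contact_force: [0.7, -0.5, 0.1]
gripper_width: 0.0738
```

Call:
play_rows --series '[0,0.007,-0.027,-0.1,0,0.01,-0.026,-0.1,0,0.012,-0.025,-0.1,0,0.015,-0.024,-0.1,0,0.017,-0.022,-0.1]'

```text
time_s: 30.8
tcp_pos: [0.4752, 0.3023, 0.1433]
eef_rot: [-100.9, 89.9, -131.7]
contact_force: [0.6, -0.4, -0.4]
gripper_width: 0.0744
```

Call:
play_rows --series '[0,0.019,-0.02,-0.1,0,0.021,-0.018,-0.1,0,0.023,-0.016,-0.1,0,0,0,0,0,0,0,0]'

```text
time_s: 31.22
tcp_pos: [0.4533, 0.3826, 0.1429]
eef_rot: [-110.8, 89.8, -124.5]
contact_force: [0.2, -0.8, 0.2]
gripper_width: 0.0749
```

Run:
```python
from h import *
c=capture("scene");t=capture("top")
s=get_state();p,psi,_=pose(s);print(p.round(4),psi.round(2),s["gripper_width"],s["joints"].round(1))
cv2.imwrite("pics/s13.png",cv2.resize(c["img"][40:220,200:420],(733,600)))
cv2.imwrite("pics/t13.png",cv2.resize(t["img"][140:260,160:360],(800,480)))
```

```text
[0.4539 0.3811 0.1434] 346.1 0.07442200350951242 [ 58.9  16.8 -16.4  -0.  -57.  107.2]
```

View pics/s13.png

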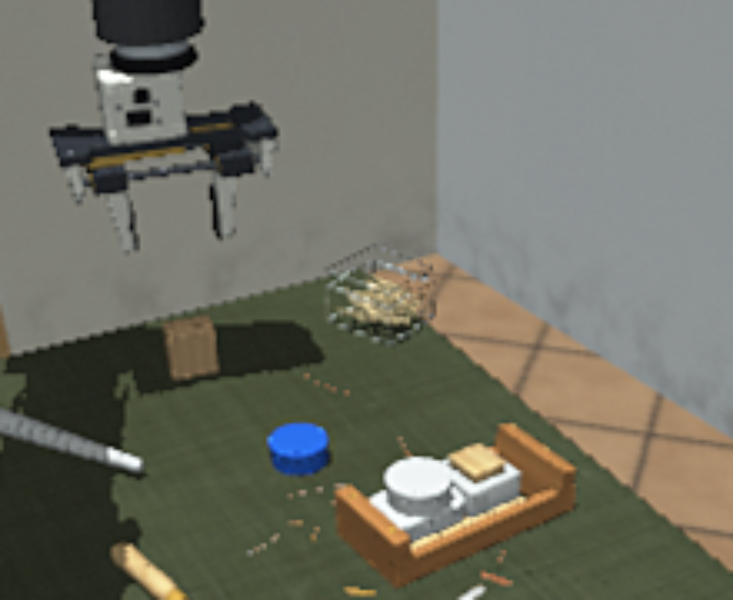

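View pics/t13.png

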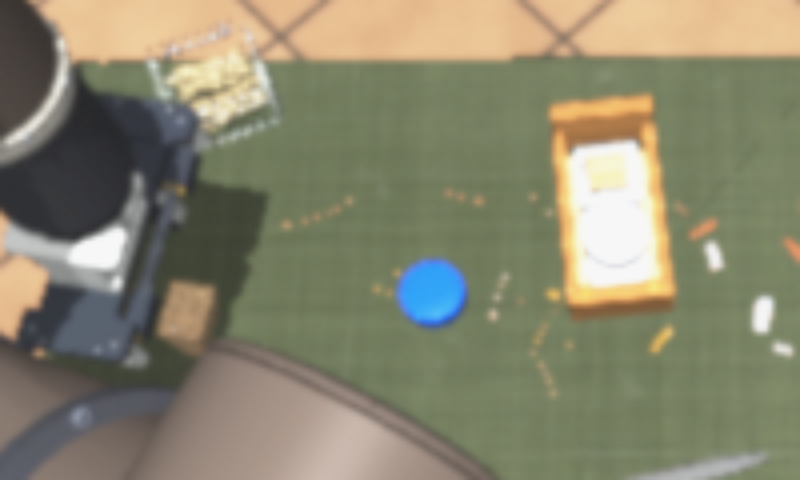

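Call:
play_rows --series '[0.03,0.002,0,0,0.03,0,0,0,0.02,0,0,0,0.01,0,0,0,0.006,0,0,0]'

```text
time_s: 31.73
tcp_pos: [0.4546, 0.3821, 0.0469]
eef_rot: [-107.5, 89.8, -121.5]
contact_force: [-0.8, 0.3, -0.0]
gripper_width: 0.0743
```

Call:
play_rows --series '[0.003,0,0,0,0,0,0,0,0,0,0,0,0,0,0,0,0,0,0,0]'

```text
time_s: 32.15
tcp_pos: [0.4552, 0.3844, 0.0465]
eef_rot: [69.1, 89.9, 55.2]
contact_force: [-0.2, 0.2, -0.1]
gripper_width: 0.0746
```

Call:
play_rows --series '[0.003,-0.001,0,0,0.001,0,0,0,0,0,0,0,0,0,0,0,0,0,0,0]'

```text
time_s: 32.57
tcp_pos: [0.4546, 0.3829, 0.0415]
eef_rot: [-61.9, 90.0, -75.7]
contact_force: [-0.0, -0.6, 0.7]
gripper_width: 0.0746
```

Run:
```python
from h import *
c=capture("scene")
s=get_state();p,psi,_=pose(s);print(p.round(4),psi.round(2),s["gripper_width"])
cv2.imwrite("pics/s14.png",cv2.resize(c["img"][80:180,200:330],(780,600)))
```

```text
[0.4546 0.383  0.0415] 346.16 0.07440074290644214
```

View pics/s14.png

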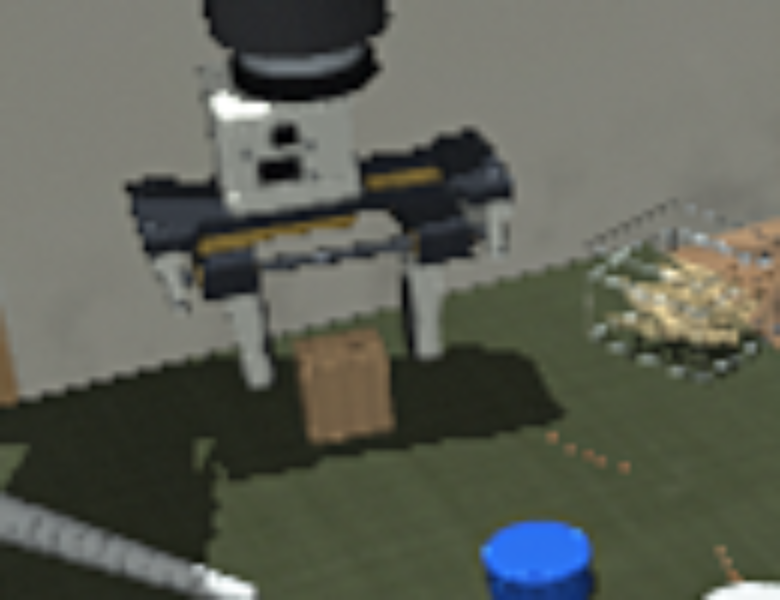

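Call:
play_rows --series '[0,0,0,0,0,0,0,0,0,0,0,0,0,0,0,0,0,0,0,0]' --jaw 35 --squeeze 30

```text
time_s: 33.03
tcp_pos: [0.4545, 0.3829, 0.0415]
eef_rot: [-118.2, 90.0, -132.0]
contact_force: [-0.3, 0.8, -0.7]
gripper_width: 0.0467
```

Call:
play_rows --series '[0,0,0,0,0,0,0,0,0,0,0,0,0,0,0,0,0,0,0,0]'

```text
time_s: 33.45
tcp_pos: [0.4546, 0.3829, 0.0415]
eef_rot: [47.2, 90.0, 33.3]
contact_force: [0.6, -0.9, 0.2]
gripper_width: 0.0454
```

Run:
```python
from h import *
s=get_state();p,psi,_=pose(s);print(p,psi,s["gripper_width"],s["contact_force"])
print(plan(p,psi,[(p[0],p[1],.14,None),(.593,.0322,.14,271.5)],maxs=.0285))
```

```text
[0.45458161 0.38289536 0.0415109 ] 346.15426481107335 0.04543541615296958 [ 0.63144146 -0.92304603  0.21423043]
[-0.0246, 0.0, 0.0, -0.0, -0.0246, 0.0, 0.0, -0.0, -0.0246, 0.0, 0.0, -0.0, -0.0247, 0.0, 0.0, -0.0, 0.0, -0.022, 0.0156, 0.0931]
[0.0, -0.0204, 0.0176, 0.0931, 0.0, -0.0187, 0.0194, 0.0931, 0.0, -0.0168, 0.021, 0.0931, 0.0, -0.0148, 0.0225, 0.0931, 0.0, -0.0126, 0.0238, 0.0931]
[0.0, -0.0104, 0.0249, 0.093, 0.0, -0.008, 0.0257, 0.0931, 0.0, -0.0056, 0.0263, 0.093, 0.0, -0.0031, 0.0267, 0.0931, 0.0, -0.0006, 0.0269, 0.093]
[0.0, 0.0019, 0.0269, 0.0931, 0.0, 0.0044, 0.0266, 0.093, 0.0, 0.0069, 0.026, 0.0931, 0, 0, 0, 0, 0, 0, 0, 0]
(array([0.59299317, 0.03220497, 0.1400109 ]), np.float64(271.49786410552707))
```

Call:
play_rows --series '[-0.025,0,0,0,-0.025,0,0,0,-0.025,0,0,0,-0.025,0,0,0,0,-0.022,0.016,0.093]'

```text
time_s: 33.87
tcp_pos: [0.4665, 0.3625, 0.1469]
eef_rot: [66.1, 89.5, 47.2]
contact_force: [2.4, -0.0, 0.2]
gripper_width: 0.046
```

Call:
play_rows --series '[0,-0.02,0.018,0.093,0,-0.019,0.019,0.093,0,-0.017,0.021,0.093,0,-0.015,0.022,0.093,0,-0.013,0.024,0.093]'

```text
time_s: 34.28
tcp_pos: [0.5136, 0.2309, 0.1414]
eef_rot: [-152.8, 90.0, 161.1]
contact_force: [0.6, -0.2, -0.2]
gripper_width: 0.0455
```

Call:
play_rows --series '[0,-0.01,0.025,0.093,0,-0.008,0.026,0.093,0,-0.006,0.026,0.093,0,-0.003,0.027,0.093,0,0,0.027,0.093]'

```text
time_s: 34.7
tcp_pos: [0.5639, 0.1056, 0.1414]
eef_rot: [-128.2, 90.0, 159.1]
contact_force: [1.2, 0.3, -1.1]
gripper_width: 0.0454
```

Call:
play_rows --series '[0,0.002,0.027,0.093,0,0.004,0.026,0.093,0,0.007,0.026,0.093,0,0,0,0,0,0,0,0]'

```text
time_s: 35.12
tcp_pos: [0.5934, 0.0308, 0.141]
eef_rot: [-79.0, 90.0, -167.6]
contact_force: [-0.3, 0.6, -0.2]
gripper_width: 0.0455
```

Run:
```python
from h import *
c=capture("scene");capture("top")
s=get_state();p,psi,_=pose(s);print(p.round(4),psi.round(2),s["gripper_width"])
cv2.imwrite("pics/s15.png",cv2.resize(c["img"][80:220,280:460],(771,600)))
```

```text
[0.5931 0.0322 0.1413] 271.58 0.04564957200535401
```

View pics/s15.png

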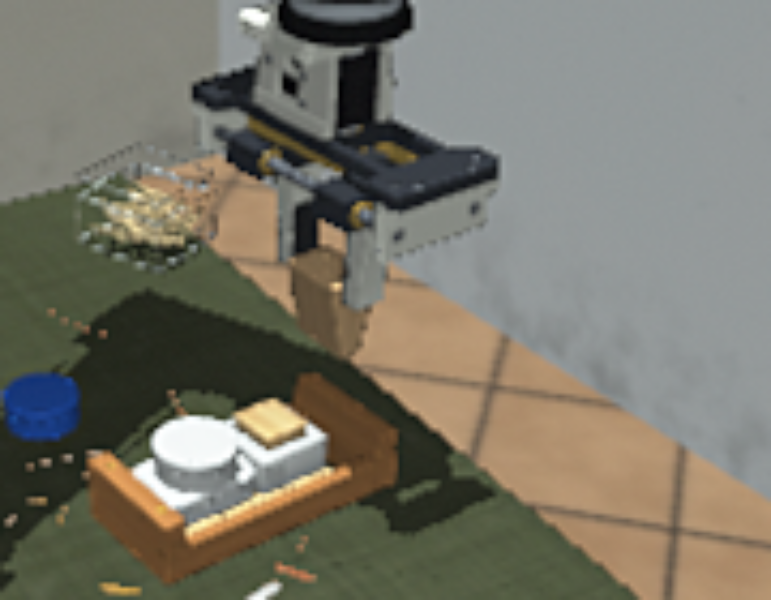

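Call:
play_rows --series '[0.02,0,0,0,0.02,0,0,0,0.02,0,0,0,0.01,0,0,0,0,0,0,0]'

```text
time_s: 35.63
tcp_pos: [0.5916, 0.0326, 0.0692]
eef_rot: [-76.0, 89.8, -164.4]
contact_force: [-0.5, -0.6, -0.5]
gripper_width: 0.046
```

Call:
play_rows --series '[0.006,0,0,0,0.004,0,0,0,0.002,0,0,0,0,0,0,0,0,0,0,0]'

```text
time_s: 36.05
tcp_pos: [0.5937, 0.0323, 0.06]
eef_rot: [101.8, 90.0, 13.3]
contact_force: [0.6, 0.5, -1.0]
gripper_width: 0.0457
```

Call:
play_rows --series '[0.002,0,0,0,0,0,0,0,0.001,0,0,0,0,0,0,0,0,0,0,0]'

```text
time_s: 36.47
tcp_pos: [0.5931, 0.0321, 0.0564]
eef_rot: [-77.1, 90.0, -165.6]
contact_force: [-1.3, -0.6, 0.9]
gripper_width: 0.0456
```

Call:
play_rows --series '[0.001,0,0,0,0,0,0,0,0.001,0,0,0,0.001,0,0,0,0,0,0,0]'

```text
time_s: 36.88
tcp_pos: [0.5925, 0.032, 0.053]
eef_rot: [-79.3, 89.9, -167.8]
contact_force: [-4.5, -1.4, 0.5]
gripper_width: 0.0455
```

Call:
play_rows --series '[0.001,0,0,0,0,0,0,0,0.001,0,0,0,0,0,0,0,0,0,0,0]'

```text
time_s: 37.3
tcp_pos: [0.5921, 0.0319, 0.051]
eef_rot: [-78.7, 89.9, -167.2]
contact_force: [-6.0, 0.0, 1.5]
gripper_width: 0.0456
```

Call:
play_rows --series '[0,-0.0008,0,0,0,0,0,0,0,0,0,0,0,0,0,0,0,0,0,0]'

```text
time_s: 37.72
tcp_pos: [0.5921, 0.032, 0.0511]
eef_rot: [-77.3, 89.9, -165.7]
contact_force: [-4.5, -0.9, -1.8]
gripper_width: 0.0456
```

Call:
play_rows --series '[0,0,0,0,0,0,0,0,0,0,0,0,0,0,0,0,0,0,0,0]' --jaw 70

```text
time_s: 38.13
tcp_pos: [0.5933, 0.0324, 0.0519]
eef_rot: [104.4, 89.9, 15.9]
contact_force: [-0.2, 0.2, 0.4]
gripper_width: 0.0609
```

Call:
play_rows --series '[-0.01,0,0,0,-0.02,0,0,0,-0.015,0,0,0,0,0,0,0,0,0,0,0]'

```text
time_s: 38.55
tcp_pos: [0.5935, 0.0325, 0.0982]
eef_rot: [107.7, 89.8, 19.2]
contact_force: [-0.8, -0.0, 0.2]
gripper_width: 0.0613
```

Run:
```python
from h import *
c=capture("scene");capture("top")
s=get_state();p,psi,_=pose(s);print(p.round(4),psi.round(2),s["gripper_width"])
cv2.imwrite("pics/s16.png",cv2.resize(c["img"][80:220,280:460],(771,600)))
```

```text
[0.5924 0.0322 0.0966] 271.55 0.06183825781302154
```

View pics/s16.png

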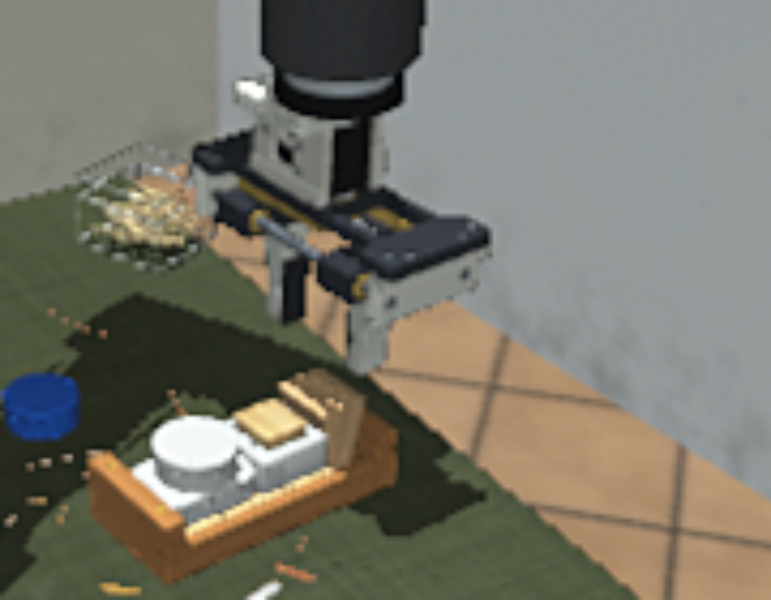

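Call:
play_rows --series '[0,0,0,0,0,0,0,0,0,0,0,0,0,0,0,0,0,0,0,0]' --jaw 0

```text
time_s: 39.07
tcp_pos: [0.5925, 0.0321, 0.0962]
eef_rot: [-70.4, 90.0, -158.8]
contact_force: [-0.2, 0.3, -0.2]
gripper_width: 0.0335
```

Call:
play_rows --series '[0,0,0,0,0,0,0,0,0.01,0,0,0,0.01,0,0,0,0,0,0,0]'

```text
time_s: 39.48
tcp_pos: [0.5909, 0.0318, 0.0737]
eef_rot: [-80.0, 89.8, -168.5]
contact_force: [0.1, -0.5, -1.0]
gripper_width: 0.0021
```

Call:
play_rows --series '[0.005,0,0,0,0.003,0,0,0,0,0,0,0,0,0,0,0,0,0,0,0]'

```text
time_s: 39.9
tcp_pos: [0.5928, 0.0322, 0.0686]
eef_rot: [94.7, 90.0, 6.3]
contact_force: [-0.3, 0.4, 0.4]
gripper_width: 0.0004
```

Call:
play_rows --series '[0.001,0,0,0,0.001,0,0,0,0.001,0,0,0,0.001,0,0,0,0,0,0,0]'

```text
time_s: 40.32
tcp_pos: [0.5925, 0.0321, 0.0643]
eef_rot: [-80.7, 90.0, -169.2]
contact_force: [-0.1, 0.1, -0.0]
gripper_width: 0.0006
```

Call:
play_rows --series '[0.001,0,0,0,0,0,0,0,0,0,0,0,0,0,0,0,0,0,0,0]'

```text
time_s: 40.73
tcp_pos: [0.5927, 0.0322, 0.0635]
eef_rot: [94.7, 90.0, 6.2]
contact_force: [0.8, 0.3, 0.5]
gripper_width: 0.0006
```

Call:
play_rows --series '[0.001,0,0,0,0,0,0,0,0,0,0,0,0,0,0,0,0,0,0,0]'

```text
time_s: 41.15
tcp_pos: [0.5928, 0.0322, 0.0628]
eef_rot: [94.5, 90.0, 6.1]
contact_force: [-1.2, 0.3, 5.3]
gripper_width: 0.0006
```

Call:
play_rows --series '[0.001,0,0,0,0,0,0,0,0,0,0,0,0,0,0,0,0,0,0,0]'

```text
time_s: 41.57
tcp_pos: [0.5928, 0.0321, 0.0622]
eef_rot: [79.5, 90.0, -8.9]
contact_force: [-1.5, -0.2, 8.9]
gripper_width: 0.0009
```

Top now at about 62 mm (the tight height). Press a little harder.

Call:
play_rows --series '[0.001,0,0,0,0,0,0,0,0,0,0,0,0,0,0,0,0,0,0,0]'

```text
time_s: 41.98
tcp_pos: [0.5928, 0.0321, 0.0617]
eef_rot: [74.8, 90.0, -13.6]
contact_force: [-3.6, 0.1, 13.7]
gripper_width: 0.0003
```

Call:
play_rows --series '[0.001,0,0,0,0,0,0,0,0,0,0,0,0,0,0,0,0,0,0,0]'

```text
time_s: 42.4
tcp_pos: [0.5929, 0.032, 0.0614]
eef_rot: [74.6, 89.9, -13.8]
contact_force: [-6.7, 0.3, 18.7]
gripper_width: 0.0003
```

Call:
play_rows --series '[0.001,0,0,0,0,0,0,0,0,0,0,0,0,0,0,0,0,0,0,0]'

```text
time_s: 42.82
tcp_pos: [0.5929, 0.032, 0.0611]
eef_rot: [72.6, 89.9, -15.8]
contact_force: [-8.8, -0.8, 24.1]
gripper_width: 0.0006
```

Call:
play_rows --series '[-0.003,0,0,0,-0.01,0,0,0,-0.03,0,0,0,-0.035,0,0,0,-0.035,0,0,0]'

```text
time_s: 43.23
tcp_pos: [0.5918, 0.0319, 0.1722]
eef_rot: [-74.2, 89.9, -162.6]
contact_force: [0.7, -0.9, -0.1]
gripper_width: 0.0006
```

Call:
play_rows --series '[0,0,-0.02,0,0,0,-0.03,0,0,0,-0.03,0,0,0,-0.03,0,0,0,-0.03,0]'

```text
time_s: 43.65
tcp_pos: [0.5884, 0.1733, 0.1717]
eef_rot: [-138.8, 90.0, 132.7]
contact_force: [0.8, 0.1, 0.8]
gripper_width: 0.001
```

Call:
play_rows --series '[0,0,-0.03,0,0,0,-0.03,0,0,0,-0.03,0,0,0,-0.03,0,0,0,0,0]'

```text
time_s: 44.07
tcp_pos: [0.5853, 0.2967, 0.171]
eef_rot: [167.9, 90.0, 79.6]
contact_force: [0.6, -0.0, 0.4]
gripper_width: 0.0004
```

Run:
```python
from h import *
c=capture("scene");t=capture("top")
s=get_state();p,psi,_=pose(s);print(p.round(4),psi.round(2),s["gripper_width"],s["contact_force"],s["time_s"])
cv2.imwrite("pics/s17.png",cv2.resize(c["img"][140:220,280:390],(800,582),interpolation=cv2.INTER_CUBIC))
cv2.imwrite("pics/t17.png",cv2.resize(t["img"][150:230,270:370],(750,600),interpolation=cv2.INTER_CUBIC))
cv2.imwrite("pics/s17f.png",c["img"])
```

```text
[0.585  0.2932 0.1709] 271.66 0.00011533184856360337 [ 0.41687214 -0.77676644  0.58508969] 44.1667
```

View pics/s17.png

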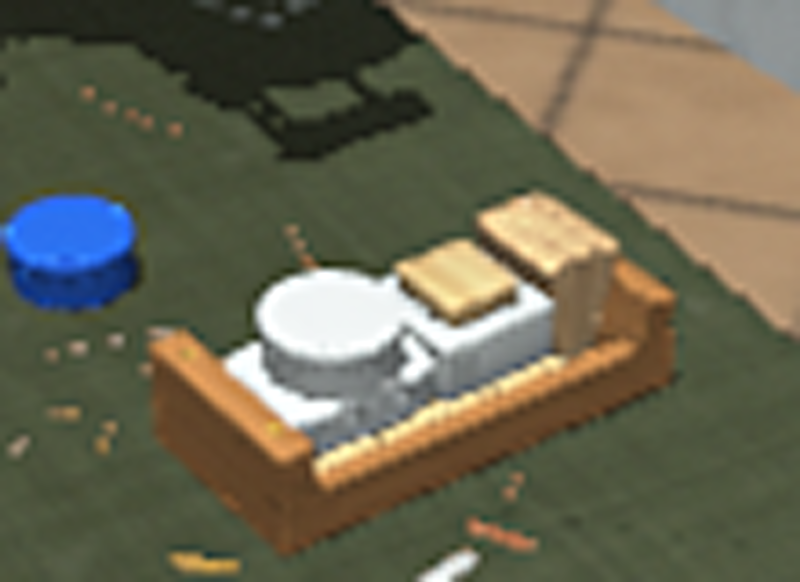

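View pics/t17.png

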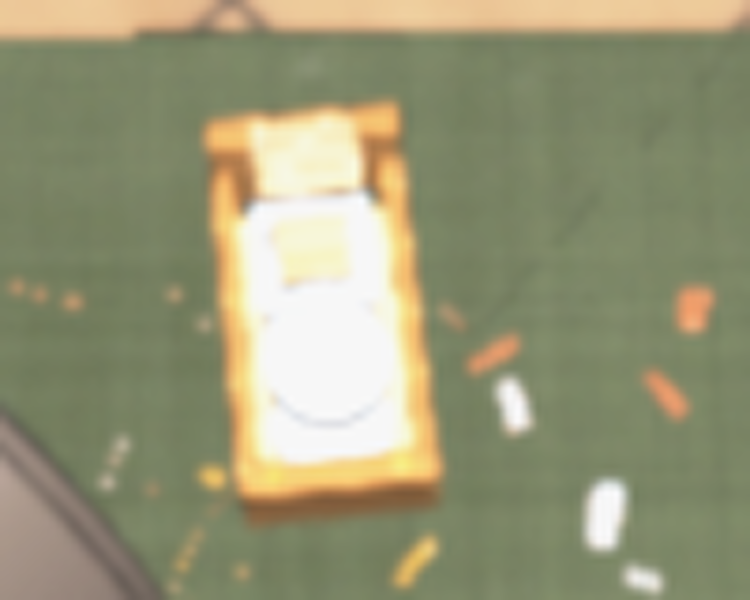

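View pics/s17f.png

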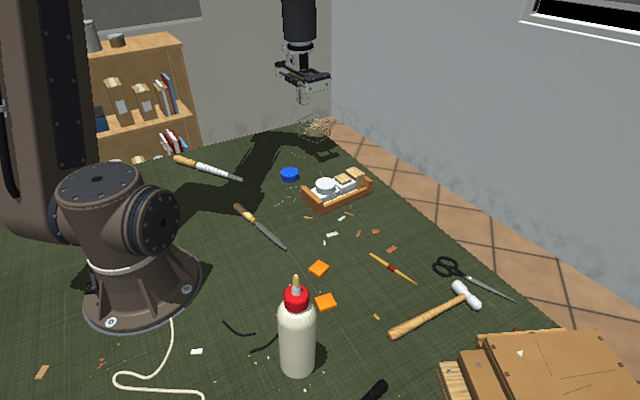

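Call:
play_rows --series '[0,0,0,0,0,0,0,0,0,0,0,0,0,0,0,0,0,0,0,0]'

```text
time_s: 44.58
tcp_pos: [0.5857, 0.2914, 0.1717]
eef_rot: [132.1, 90.0, 43.6]
contact_force: [-0.5, -0.3, 0.9]
gripper_width: 0.0003
```

Run:
```python
from plant import close_job
print(close_job())
```

```text
the job is handed in; nothing more can be done
None
```

I packed the kit in the order asked and handed it in at about 44.6 s. The flat tin and the doming block were each slid until they met resistance of about 7 N. The round tin then went on the flat tin and the small wooden block on the doming block. Last, I lowered the wedge into the gap and pressed its top with up to 24 N.

**Last checks:**
- **Fit:** The final pictures show the row with no visible gaps. The round tin stands upright, the small block lies flat, and the wedge is upright against the leaning board.
- **Wedge depth:** Its top stood at about 61–62 mm under the press, against 62 mm expected when tight. It hardly moved as the force rose from 14 to 24 N. I did not measure its height again after letting go.
- **Surroundings:** The hammer and the look-alikes appear unmoved, and the arm is clear of everything.

**Disagreement:** One early estimate of the end stop's position from the top camera was about 4 mm off the scene camera's. The flat tin met the stop within about 1 mm of where the scene camera put it, so I used that figure. No check failed.

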